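Slide a filled cartridge home under the head of a capping press

TASK

Load the filled twin cartridge into the small capping press: stand it upright on the front of the press bed with its two barrels one behind the other, then push it at its foot between the guides and under the press head until it is fully home, up to the back stop, with the spring roller snapped in between its two barrels. Push gently: do not tip the cartridge over or ram it against the stop, and leave the grease jar where it stands.

Things in the scene. Friction and masses are not known exactly. Their poses are not given: they have to be found in the camera images.
- press: Fixed grey C-frame bench press. Origin: middle of the underside of its bed; x runs from the open front (robot side) to the column at the back, y left, z up. The bed is a flat steel plate 260 (x) by 140 (y), 10 thick; its front 85 mm (x -130 to -45) is the free loading apron. Column from x = 77 back, up to z = 360; hand lever at the back right, up to z = 445.
- press_apron (a point): Point on top of the bed (10 mm over the bench) on the loading apron, 85 mm in front of press_seat; axes as the press. A cartridge centred here, long side along x, has its front edge 27 mm inside the flared mouth. The head, 62 wide, overhangs everything from 53 mm behind this point to the column; its underside is 306 mm over the bench.
- press_mouth (a point): Point on top of the bed at the front of the flared mouth, axes as the press. The mouth narrows from 76 wide here to the 54 wide channel 40 mm further in; the channel then runs 73 mm to the back stop. Left guide 58 high over the bed (wear strip for the barrel 2 mm beside it), right guide and both flares 16 high.
- press_seat (a point): Point on top of the bed under the pressing cup (rim 284 mm over the bench), axes as the press: the middle of the cartridge's foot stands here when home, its rear end 22 mm in front of the narrow channel. The back stop lets it go about 1.5 mm further.
- roller_arm (a joint): Spring arm on the right of the channel with a white roller of 16 diameter, 30 to 55 mm over the bench, level with press_seat. 0 = at rest, roller 7 mm inside the path of the barrels; the first barrel pushes it aside to about 0.13 rad (up to some 10 N of push), and it drops back to 0 when in the waist between the barrels.
- cartridge: Filled white twin cartridge, standing, about 0.43 kg. Two barrels of 46 diameter with axes at y = +23 and -23, on a thin foot flange 50 (x) by 94 (y), 5 to 8 mm up; shoulders at z = 209, capped nose up to z = 264. Origin: middle of its underside, z up. Either end may go first.
- jar: Bystander: round white grease jar with a screw lid, 66 diameter, 68 high, standing on the bench to the right of the work. Origin at the middle of its underside.

How it is judged:
At the end, for the whole second after the job is handed in: Cartridge upright (within 0.03 rad) on the bed and at rest, its middle from 1.5 mm short of to 4 mm past press_seat along the channel and within 4 mm of it sideways, long side along the channel within 0.06 rad; roller arm back below 0.03 rad (x of cartridge in the frame of press_seat between -0.0015 and 0.004 m and y of cartridge in the frame of press_seat between -0.004 and 0.004 m and z of cartridge in the frame of press_seat below 0.004 m and angle between cartridge's own z axis and vertical below 0.03 rad and angle between the y axis of cartridge and the x axis of press, either way round below 0.06 rad and value of joint roller_arm below 0.03 rad and linear speed of cartridge below 0.01 m/s); the robot touches nothing.
It fails at once if the grease jar is shifted by more than 30 mm (distance of jar from where it was at the start of the episode above 0.03 m).
It fails at once if the cartridge is tipped by more than 0.35 rad (angle between cartridge's own z axis and vertical above 0.35 rad).
It fails at once if the cartridge is rammed against the press with more than 60 N (contact force between cartridge and press above 60 N).
It also fails if it takes over 54 s, if anything falls off the work surface, if the arm or the gripper's body presses on something with over 40 N, if the wrist force passes 120 N, or if a joint passes its speed limit or range.

ROBOT

A 7-joint arm with a two-finger parallel gripper is mounted at the origin on a cart in front of the work surface, level with it; the furniture and walls round the work are solid. World frame = base frame: x ahead of the robot, y to its left, z up, the work surface at z = 0. Lengths are in m, angles in rad, forces in N, time in s.
With the tool pointing down it reaches from about 0.4 to 0.85 m from the base axis. Payload 4.4 kg.
Tool frame: the origin (TCP) lies at the very end of the fingers, on their centre line; the grasp point (between the pads) lies 19 mm behind it (arm.grip_depth is the distance from the TCP to the grasp point, in m); z points along the fingers, y is the line along which they close (so a half turn about z gives the same grasp; the last joint's range is limited). The gripper opens to 94 mm and grips with 3 to 60 N. Pads are 16 mm wide; open, the fingers measure 119 mm over their backs; the gripper's body (75 mm by 177 mm) begins 78 mm behind the grasp point.
Start: joints at [1.18, 0.628, 0.038, 1.517, -0.027, 0.996, -0.02], TCP at [0.207, -0.616, 0.205] pointing down, gripper open.
Joint ranges: [-3.06, 3.06], [-0.37, 2.12], [-1.25, 1.32], [0.18, 2.47], [-1.1, 4.24], [0.23, 1.98], [-2.94, 2.94]. Speed limits (rad/s): [2.57, 2.57, 3.14, 3.14, 3.14, 3.14, 3.14].

INTERFACE

Orientations are given as [roll, pitch, yaw] about the fixed x, y, z axes, in that order (R = Rz(yaw) Ry(pitch) Rx(roll)).
In Python, from station import arm gives the robot as it stands.
- The arm moves only by the shell command python3 -m creep 'ROWS' [OPENING] [FORCE]. ROWS is JSON, a list of rows, each a list of 4 numbers: the shift along the tool's x, y, z in units of 80 cm (1.0 is 80 cm), then the turn about the tool's z in units of 360 degrees (1.0 is 360 degrees). A call has 1 to 5 rows; each row is the pose to reach, as a shift and turn from the pose commanded when the call began, along the tool's axes at that moment, turning the shorter way round; what a row does not reach only later rows make up. A row lasts 1/12 s, in which the tool goes at most 41.7 mm and 7.16 degrees, less where a joint would pass 70% of its speed; a pose out of reach is approached as far as the arm can. A call with a number of a shift or a turn outside -1 to 1 is refused whole. A call with a gripper value outside its range is refused whole. OPENING is the opening, from -1 (shut) to 1 (fully open), set as the call begins (- or left out, the last holds). The fingers move at their own pace and stop on an object; FORCE is the grip in N (left out, the last holds). Time passes only in rows, so rows that repeat a pose let the fingers close. It gives the time, the measured TCP pose, the force, the opening and the grip force at its end, in the units of the state.
- arm.state(): the state, without advancing time (a new reading comes with each control period).
- arm.read_camera(name): name is "scene" or "top"; returns the picture (400x640x3 uint8, red, green, blue); there is no depth.
- arm.get_calibration(name): a dict with "fx", "fy", "cx", "cy" (pixels), "k1" (the pictures are not rectified: a ray, as slopes to the right and down, at radius r is drawn at 1 + k1 r^2 times it, then the intrinsics apply), "rvec" (rotation vector, rad) and "tvec" (3), from world to camera coordinates, as OpenCV has them. Camera axes: x right, y down, z forward; pixel columns grow to the right and rows downward; lengths in m; the calibration is good to about 2 mm. A picture is of the moment at which its call begins. get_calibration takes no time and is no camera call.
- arm.close_job(): hands the job in; it is judged then, once.
The state is a dict: "clock": time; "joint_positions": joint angles; "joint_velocities": joint speeds; "joint_efforts": joint torques, N m; "tool_pos": TCP position; "eef_rot": TCP orientation; "wrist_force": force on the tool from outside, world axes, zero at the start; "torque": the same for the moment, N m; "finger_gap": opening from 0.0 (shut) to 1.0 (fully open); "grasp_force": force on a finger pad.
Only numpy, scipy, OpenCV 4.12 (cv2) and the standard library are available. Lean on these libraries where they do the work, as an engineer would, in place of code of your own. Each camera call takes 0.05 s, during which the arm holds its last target. There are 200 camera calls.

## Working session

There is one attempt and no reset: what is moved stays moved. The work goes in short steps, Python scripts to look and compute and a shell command to move; the robot and the scene stay as the last step left them, time stands still between calls to the robot, and variables do not carry over. Pictures are saved under pics/ and viewed, at most 10 in all, crops included, and the job is handed in when it is done.

```bash
ls; mkdir -p pics
python3 - <<'E'
from station import arm
import cv2
for n in("scene","top"):
    im=arm.read_camera(n); cv2.imwrite(f"pics/{n}0.png",im[:,:,::-1]); print(n,arm.get_calibration(n))
print(arm.state())
E
```

```text
pics
scene {'fx': 501.57295526578133, 'fy': 501.57295526578133, 'cx': 320.13682091102896, 'cy': 196.76745201505406, 'k1': -0.0750945356481248, 'rvec': array([ 2.25879181,  0.07234406, -0.05342631]), 'tvec': array([-0.54927818,  0.06460555,  1.25645167])}
top {'fx': 438.9798267966144, 'fy': 438.9798267966144, 'cx': 318.38905267531715, 'cy': 196.90532220008544, 'k1': -0.03391522186451301, 'rvec': array([ 2.17850871, -2.19820317,  0.06594966]), 'tvec': array([0.09012947, 0.53818893, 0.96865878])}
{'clock': 0.1, 'joint_positions': array([ 1.1802067 ,  0.6292215 ,  0.03842543,  1.51822118, -0.02704494,
        0.99632729, -0.01999362]), 'joint_velocities': array([ 5.00658973e-04, -9.31799934e-04,  1.09594786e-03, -3.61380731e-03,
       -3.70682177e-05,  2.23128729e-04,  3.37061060e-04]), 'joint_efforts': array([ 3.40731960e-03, -5.50784361e+01,  1.14738990e+00, -1.87116140e+01,
       -5.21966082e-02,  1.92484574e-02,  7.80906339e-05]), 'tool_pos': array([ 0.20728907, -0.61544496,  0.20468152]), 'eef_rot': array([-3.13993172e+00, -3.49486198e-05,  3.24788231e-01]), 'wrist_force': array([ 0.18346526, -0.79954057,  0.1560775 ]), 'torque': array([-0.02193837,  0.03879747,  0.01277994]), 'grasp_force': 0.0, 'finger_gap': 1.0030124154072109}
```

View pics/scene0.png

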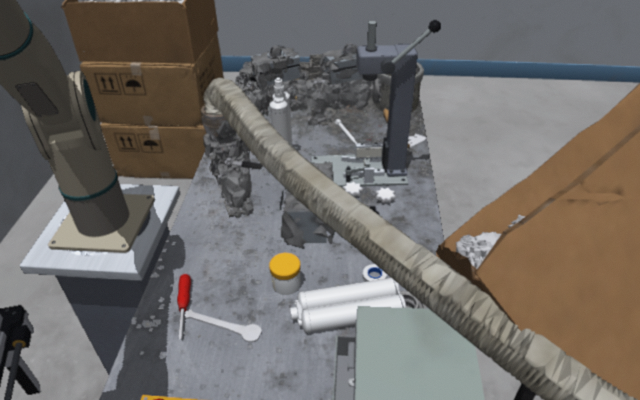

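View pics/top0.png

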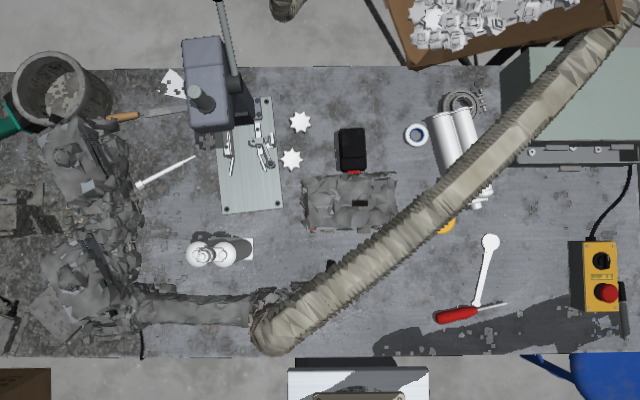

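The scene view shows the press at about (390,110) and the cartridge standing at (280,110), partly behind a hose. The orange-lidded jar is at (285,270). The top view shows the press bed at (250,155), the cartridge top at (210,253) and the jar lid at (447,226), half hidden by the hose. The twin lying at top (455,150) looks like a decoy.

```bash
cat > h.py <<'E'
import numpy as np, cv2
from station import arm
C={n:arm.get_calibration(n) for n in("scene","top")}
def ray(n,p):
    c=C[n];K=np.array([[c["fx"],0,c["cx"]],[0,c["fy"],c["cy"]],[0,0,1]])
    u=cv2.undistortPoints(np.array([[p]],float),K,np.array([c["k1"],0,0,0,0]))[0,0]
    R=cv2.Rodrigues(c["rvec"])[0]
    d=R.T@np.array([u[0],u[1],1]); return -R.T@c["tvec"],d/np.linalg.norm(d)
def onz(n,p,z):
    o,d=ray(n,p); return o+d*(z-o[2])/d[2]
def tri(p,q):
    o,d=ray("scene",p);a,b=ray("top",q)
    s,t=np.linalg.lstsq(np.c_[d,-b],a-o,rcond=None)[0]
    return (o+d*s+a+b*t)/2,np.linalg.norm(o+d*s-a-b*t)
def proj(n,X):
    c=C[n];K=np.array([[c["fx"],0,c["cx"]],[0,c["fy"],c["cy"]],[0,0,1]])
    return cv2.projectPoints(np.array(X,float).reshape(-1,1,3),c["rvec"],c["tvec"],K,np.array([c["k1"],0,0,0,0]))[0][:,0]
E
python3 - <<'E'
from h import *
np.set_printoptions(precision=3,suppress=True)
for n in C: print(n,"cam",ray(n,(320,200))[0], proj(n,[[0.207,-.616,.205]]))
print("hose end",tri((212,88),(260,345)),"hose mid", )
print("jar", onz("scene",(285,264),.068), onz("top",(447,226),.068))
t=cv2.imread("pics/top0.png"); s=cv2.imread("pics/scene0.png")
a=cv2.resize(t[80:280,160:320],None,fx=3,fy=3,interpolation=cv2.INTER_CUBIC)
b=cv2.resize(s[70:220,250:450],None,fx=4,fy=4,interpolation=cv2.INTER_CUBIC)
cv2.imwrite("pics/tc.png",a);cv2.imwrite("pics/sc.png",b)
E
```

```text
scene cam [ 0.625 -0.887  0.841] [[ 28.416 424.944]]
top cam [0.477 0.083 1.001] [[703.304 368.209]]
hose end (array([0.283, 0.18 , 0.286]), np.float64(0.0030239489435954594)) hose mid
jar [ 0.49  -0.176  0.068] [ 0.471 -0.188  0.068]
```

View pics/tc.png

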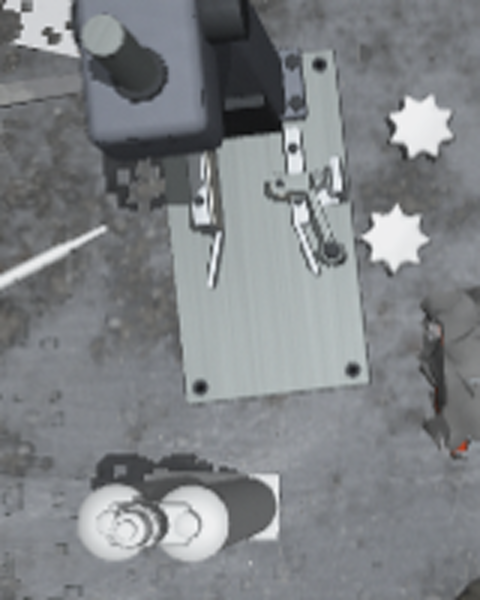

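View pics/sc.png

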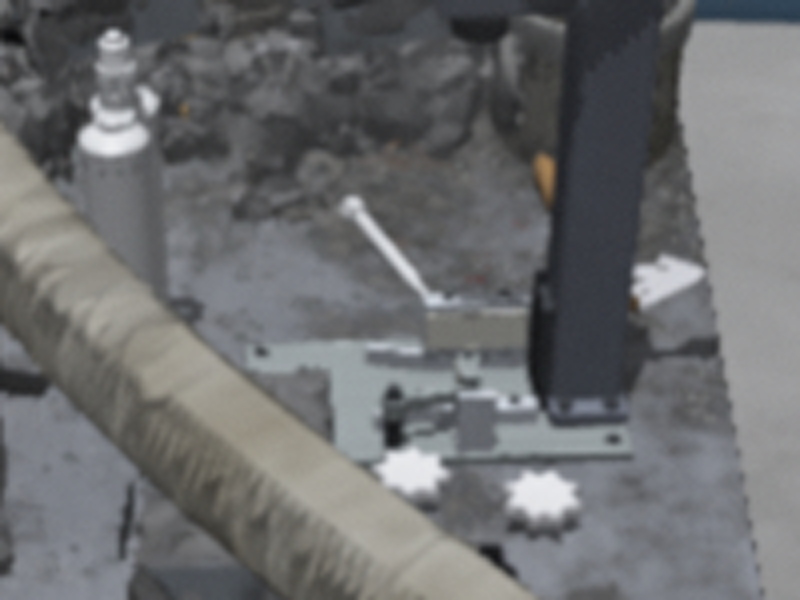

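The top crop shows the bed's front corners at crop (187,402) and (369,382), its back right corner at (335,50), the barrel tops at (110,522) and (192,522), and the foot's end corners at (275,475) and (280,538). The scene crop confirms the cartridge is standing, with its nose at (113,40).

Run:
```python
from h import *
np.set_printoptions(precision=4,suppress=True)
f=lambda x,y:(160+(x+.5)/3-.5,80+(y+.5)/3-.5)
for nm,p,z in [("FL",(187,402),.01),("FR",(369,382),.01),("BR",(335,50),.01),("foot a",(275,475),.008),("foot b",(280,538),.008),("barL",(110,522),.203),("barR",(192,522),.203)]:
    print(nm,onz("top",f(*p),z))
fl,fr,br=[onz("top",f(*p),.01)for p in((187,402),(369,382),(335,50))]
print(np.linalg.norm(fl-fr),np.linalg.norm(br-fr))
x=(br-fr); print("yaw side",np.arctan2(x[1],x[0]),"yaw front",np.arctan2(*(fl-fr)[[1,0]])-np.pi/2)
yaw=.5*(np.arctan2(x[1],x[0])+np.arctan2(*(fl-fr)[[1,0]])-np.pi/2); ex=np.array([np.cos(yaw),np.sin(yaw),0]);o=(fl+fr)/2
for nm,d in(("press",.13),("apron",.045),("seat",.13)):print(nm,o+ex*d)
# hose centre: top ray with plane of scene line
for q in((300,315),(360,262),(420,215),(490,157),(560,95)):
    o1,d1=ray("scene",(262,142));_,d2=ray("scene",(420,275))
    n=np.cross(d1,d2);a,b=ray("top",q);t=n@(o1-a)/(n@b);print("hose",q,a+b*t)
print("scene nose tip",tri((250+113/4,70+32/4),f(128,530)))
# mask for white tops
```

```text
FL [0.5034 0.3036 0.01  ]
FR [0.5173 0.1662 0.01  ]
BR [0.7722 0.1915 0.01  ]
foot a [0.448  0.2374 0.008 ]
foot b [0.4009 0.2337 0.008 ]
barL [0.4262 0.3071 0.203 ]
barR [0.4259 0.2573 0.203 ]
0.1380698263355588 0.2561151963763247
yaw side 0.09878860492491742 yaw front 0.10066872327599063
press [0.6397 0.2478 0.01  ]
apron [0.5551 0.2394 0.01  ]
seat [0.6397 0.2478 0.01  ]
hose (300, 315) [0.3264 0.1173 0.2581]
hose (360, 262) [0.4135 0.0157 0.2572]
hose (420, 215) [ 0.4914 -0.0853  0.2655]
hose (490, 157) [ 0.5877 -0.2046  0.271 ]
hose (560, 95) [ 0.6937 -0.3296  0.2712]
scene nose tip (array([0.4265, 0.2795, 0.2658]), np.float64(0.001629189172676756))
```

```bash
cat >> h.py <<'E'
def go(x,y,z,yawdeg,p=None,yaw=None):
    s=arm.state(); p=s["tool_pos"] if p is None else np.array(p); a=s["eef_rot"][2] if yaw is None else yaw
    d=np.array([x,y,z])-p; c,n=np.cos(a),np.sin(a)
    t=np.array([c*d[0]+n*d[1], n*d[0]-c*d[1], -d[2]])/.8
    w=(np.degrees(a)-yawdeg+180)%360-180
    print("rows to target:",np.round(t,4),round(w/360,4),"| mm",np.round(d*1e3,1),"rows needed",round(max(np.linalg.norm(d)/.0417,abs(w)/7.16),1))
E
python3 -m creep '[[0,0,-0.05,0],[0,0,-0.1,0],[0,0,-0.15,0],[0,0,-0.2,0],[0,0,-0.27,0]]' 1
python3 -c "
from h import *
go(.50,-.26,.42,50)"
```

```text
clock: 0.52
tool_pos: [0.2072, -0.6153, 0.4085]
eef_rot: [-3.14, 0.0, 0.325]
wrist_force: [0.6, -0.2, -1.0]
finger_gap: 1.0
grasp_force: 0.0
rows to target: [ 0.4886 -0.3041 -0.0144] -0.0872 | mm [292.8 355.3  11.5] rows needed 11.0
```

```bash
python3 -m creep '[[0.044,-0.0275,-0.003,-0.015],[0.088,-0.055,-0.006,-0.03],[0.132,-0.0825,-0.009,-0.045],[0.176,-0.11,-0.012,-0.06],[0.22,-0.1375,-0.015,-0.075]]'
python3 -c "
from h import *
go(.50,-.22,.42,60)"
```

```text
clock: 0.93
tool_pos: [0.3399, -0.4537, 0.419]
eef_rot: [-3.141, -0.0, 0.8]
wrist_force: [1.1, -0.5, -0.3]
finger_gap: 1.001
grasp_force: 0.0
rows to target: [ 0.349  -0.0598 -0.0012] -0.0393 | mm [160.1 233.7   1. ] rows needed 6.8
```

```bash
python3 -m creep '[[0.05,-0.0085,0,-0.008],[0.1,-0.017,0,-0.016],[0.15,-0.0255,0,-0.024],[0.2,-0.034,0,-0.032],[0.25,-0.043,0,-0.04]]'
python3 -c "
from h import *
go(.47,.10,.42,75)"
```

```text
clock: 1.35
tool_pos: [0.455, -0.2868, 0.4189]
eef_rot: [-3.141, 0.0, 1.05]
wrist_force: [0.3, 0.6, -0.9]
finger_gap: 1.001
grasp_force: 0.0
rows to target: [ 0.4287 -0.2244 -0.0013] -0.0413 | mm [ 15.  386.8   1.1] rows needed 9.3
```

```bash
python3 -m creep '[[0.044,-0.023,0,-0.01],[0.088,-0.046,0,-0.02],[0.132,-0.069,0,-0.03],[0.176,-0.092,0,-0.04],[0.22,-0.115,0,-0.05]]'
python3 -c "
from h import *
go(.4255,.2815,.42,92)"
```

```text
clock: 1.77
tool_pos: [0.4622, -0.0883, 0.419]
eef_rot: [-3.141, 0.0, 1.364]
wrist_force: [0.7, 0.2, -0.3]
finger_gap: 1.001
grasp_force: 0.0
rows to target: [ 0.4431 -0.1396 -0.0013] -0.0384 | mm [-36.7 369.8   1. ] rows needed 8.9
```

```bash
python3 -m creep '[[0.049,-0.0155,0,-0.008],[0.098,-0.031,0,-0.016],[0.147,-0.0465,0,-0.024],[0.196,-0.062,0,-0.032],[0.245,-0.0775,0,-0.038]]'
python3 -c "
from h import *
go(.4255,.2815,.38,92)"
```

```text
clock: 2.18
tool_pos: [0.442, 0.116, 0.4191]
eef_rot: [3.142, 0.0, 1.602]
wrist_force: [-0.7, 0.3, -0.6]
finger_gap: 1.0
grasp_force: 0.0
rows to target: [ 0.2074 -0.0141  0.0489] -0.0006 | mm [-16.5 165.5 -39.1] rows needed 4.1
```

```bash
python3 -m creep '[[0.045,-0.003,0,0],[0.09,-0.006,0,0],[0.135,-0.009,0,0],[0.18,-0.012,0.025,0],[0.2074,-0.0141,0.0489,0]]'
python3 - <<'E'
from h import *
for n in C: cv2.imwrite(f"pics/{n}1.png",arm.read_camera(n)[:,:,::-1])
t=cv2.imread("pics/top1.png"); s=cv2.imread("pics/scene1.png")
b=cv2.resize(s[0:200,150:350],None,fx=3,fy=3,interpolation=cv2.INTER_CUBIC);cv2.imwrite("pics/sc1.png",b)
go(.4255,.2815,.175,92)
E
```

```text
clock: 2.6
tool_pos: [0.4256, 0.2842, 0.38]
eef_rot: [3.14, -0.003, 1.604]
wrist_force: [0.8, -0.2, 0.3]
finger_gap: 1.001
grasp_force: 0.0
rows to target: [-0.0016  0.0023  0.2526] 0.0003 | mm [   1.9   -1.2 -202.1] rows needed 4.8
```

View pics/sc1.png

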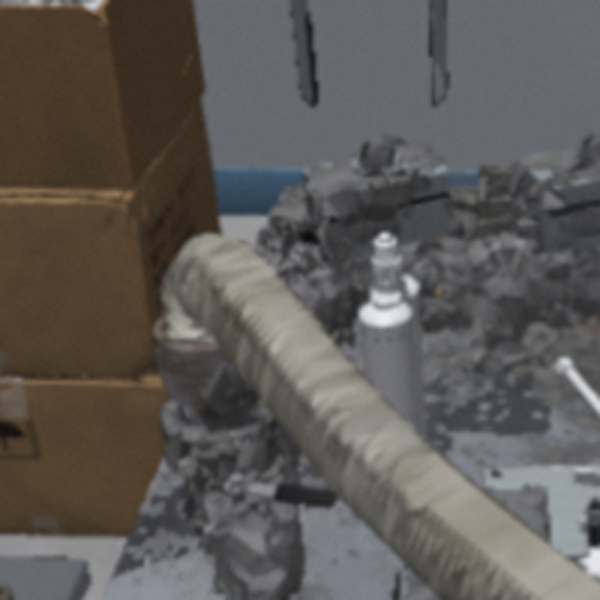

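View pics/top1.png

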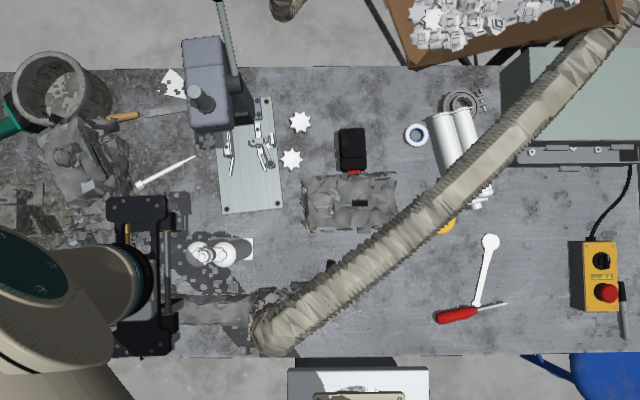

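The scene crop shows the open fingers centred at crop (372,100) and the cartridge's nose at (385,240). The top view shows the gripper square over the cartridge, with its long side along x. I'll check the x offset first.

Run:
```python
from h import *
np.set_printoptions(precision=4,suppress=True)
g=lambda x,y:(150+(x+.5)/3-.5,(y+.5)/3-.5)
def ony(p,y):
    o,d=ray("scene",p);return o+d*(y-o[1])/d[1]
for nm,p,y in[("nose",(385,235),.2815),("shoulderL edge",(357,312),.2585),("shoulderR edge",(413,312),.2585),("bodyL",(360,345),.2585),("bodyR",(418,345),.2585),("tipL",(311,100),.284),("tipR",(441,100),.284)]:print(nm,ony(g(*p),y))
print(proj("scene",[.4256,.284,.38])*3-[450,0])
t=cv2.imread("pics/top0.png")
m=((t.min(2)>200)).astype(np.uint8)
n,l,s,c=cv2.connectedComponentsWithStats(m[225:275,180:265])
print(s[1:],c[1:]+[180,225])
```

```text
nose [0.4264 0.2815 0.2649]
shoulderL edge [0.4009 0.2585 0.2028]
shoulderR edge [0.45   0.2585 0.2039]
bodyL [0.4011 0.2585 0.17  ]
bodyR [0.4526 0.2585 0.1712]
tipL [0.3731 0.284  0.3826]
tipR [0.4792 0.284  0.3835]
[[374.3595 102.5768]]
[[ 65  13   8   9  28]
 [  9  18  19  23 248]
 [ 34  19  22  22 325]
 [ 17  24   2   1   2]
 [ 66  25   7   9  24]
 [ 30  27   1   1   1]
 [ 31  30   1   2   2]
 [ 29  35   2   2   2]] [[249.9286 240.2857]
 [197.1008 254.7419]
 [225.3385 254.6615]
 [197.5    249.    ]
 [250.25   255.5   ]
 [210.     252.    ]
 [211.     255.5   ]
 [209.5    260.5   ]]
```

```bash
python3 -m creep '[[-0.002,0.002,0.05,0],[-0.003,0.0025,0.1,0],[-0.003,0.0025,0.15,0],[-0.003,0.0025,0.2,0],[-0.003,0.0025,0.235,0]]'
python3 -m creep '[[0,0,0.01,0],[0,0,0.02,0],[0,0,0.0215,0],[0,0,0.0215,0]]'
python3 -m creep '[[0,0,0,0],[0,0,0,0],[0,0,0,0],[0,0,0,0],[0,0,0,0]]' -1 30
python3 -m creep '[[0,0,0,0],[0,0,0,0],[0,0,0,0],[0,0,0,0],[0,0,0,0]]'
```

```text
clock: 3.12
tool_pos: [0.4284, 0.2748, 0.1894]
eef_rot: [-3.139, 0.003, 1.598]
wrist_force: [0.6, -0.8, -0.4]
finger_gap: 0.998
grasp_force: 0.0
clock: 3.45
tool_pos: [0.4298, 0.2779, 0.1761]
eef_rot: [3.14, -0.001, 1.6]
wrist_force: [0.2, -0.2, 0.4]
finger_gap: 0.998
grasp_force: 0.0
clock: 3.87
tool_pos: [0.429, 0.2777, 0.1753]
eef_rot: [3.141, -0.0, 1.6]
wrist_force: [0.3, 0.8, 0.2]
finger_gap: 0.679
grasp_force: 0.0
clock: 4.28
tool_pos: [0.4283, 0.2775, 0.1747]
eef_rot: [-3.141, 0.0, 1.6]
wrist_force: [-1.5, -0.3, 0.1]
finger_gap: 0.387
grasp_force: 24.4
```

```bash
python3 -m creep '[[0,0,0,0],[0,0,-0.01,0],[0,0,-0.02,0],[0,0,-0.035,0],[0,0,-0.05,0]]' -1 45
python3 -m creep '[[0,0,0,-0.018],[0,0,0,-0.036],[0,0,0,-0.054],[0,0,0,-0.072],[0,0,0,-0.09]]'
python3 -c "
from h import *
go(.5551,.2394,.216,185.7)"
```

```text
clock: 4.7
tool_pos: [0.4285, 0.2772, 0.2154]
eef_rot: [-3.141, 0.001, 1.6]
wrist_force: [-0.7, -0.0, -6.1]
finger_gap: 0.383
grasp_force: 36.7
clock: 5.12
tool_pos: [0.4289, 0.2772, 0.2153]
eef_rot: [3.141, 0.0, 2.171]
wrist_force: [0.2, -0.1, -5.2]
finger_gap: 0.382
grasp_force: 36.7
rows to target: [-0.1281  0.1035 -0.0009] -0.1703 | mm [126.2 -37.8   0.7] rows needed 8.6
```

```bash
python3 -m creep '[[0,0,0,-0.018],[0,0,0,-0.036],[0,0,0,-0.054],[0,0,0,-0.072],[0,0,0,-0.09]]'
python3 -m creep '[[0,0,0,-0.018],[0,0,0,-0.036],[0,0,0,-0.054],[0,0,0,-0.072],[0,0,0,-0.0803]]'
python3 -c "
from h import *
go(.5551,.2394,.216,185.7)"
```

```text
clock: 5.53
tool_pos: [0.429, 0.2771, 0.2152]
eef_rot: [-3.141, 0.001, 2.736]
wrist_force: [-0.1, 0.3, -5.2]
finger_gap: 0.387
grasp_force: 36.7
clock: 5.95
tool_pos: [0.4291, 0.277, 0.215]
eef_rot: [-3.141, 0.0, -3.043]
wrist_force: [-0.4, 1.1, -4.7]
finger_gap: 0.382
grasp_force: 36.7
rows to target: [-0.1521 -0.0622 -0.0012] -0.0002 | mm [126.  -37.6   1. ] rows needed 3.2
```

```bash
python3 -m creep '[[-0.03,-0.012,0,0],[-0.07,-0.028,0,0],[-0.11,-0.045,0,0],[-0.14,-0.057,0,0],[-0.1521,-0.0622,-0.001,0]]'
python3 -m creep '[[0,0,0,0],[0,0,0,0]]'
python3 - <<'E'
from h import *
np.set_printoptions(precision=4,suppress=True)
f=lambda x,y:(160+(x+.5)/3-.5,80+(y+.5)/3-.5)
for z in(.018,.026):
    a=onz("top",f(210,289),z);b=onz("top",f(318,275),z);print(a,b,(a+b)/2,np.linalg.norm(a-b))
go(.5551,.2394,.185,185.7)
t=arm.read_camera("top")[:,:,::-1];s=arm.read_camera("scene")[:,:,::-1]
cv2.imwrite("pics/t2.png",np.hstack([cv2.resize(t[90:240,180:310],(520,600)),cv2.resize(s[60:220,300:370],(262,600))]))
E
```

```text
clock: 6.37
tool_pos: [0.5594, 0.2358, 0.215]
eef_rot: [-3.14, 0.002, -3.054]
wrist_force: [0.4, -0.7, -5.4]
finger_gap: 0.348
grasp_force: 59.8
clock: 6.53
tool_pos: [0.5539, 0.2393, 0.2155]
eef_rot: [3.141, -0.002, -3.048]
wrist_force: [-0.9, -0.1, -5.3]
finger_gap: 0.347
grasp_force: 59.9
[0.588  0.2849 0.018 ] [0.5977 0.2036 0.018 ] [0.5928 0.2442 0.018 ] 0.08188237912586943
[0.587  0.2832 0.026 ] [0.5967 0.2026 0.026 ] [0.5919 0.2429 0.026 ] 0.08121579605387169
rows to target: [-0.0015 -0.      0.0381] -0.001 | mm [  1.2   0.1 -30.5] rows needed 0.7
```

View pics/t2.png

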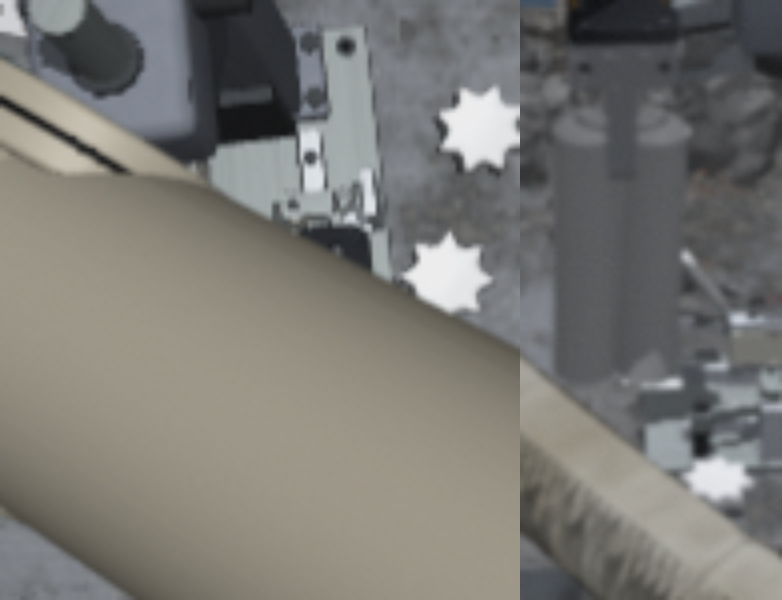

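The cartridge hangs upright and centred in the fingers above the apron. In the right panel, the barrels span x=553 to 690 and the finger is at 622. Lowering it now.

```bash
python3 -m creep '[[0,0,0.012,0],[0,0,0.024,0],[0,0,0.032,0],[0,0,0.035,0],[0,0,0.036,0]]'
python3 -m creep '[[0,0,0.001,0],[0,0,0.002,0],[0,0,0.002,0],[0,0,0.002,0]]'
```

```text
clock: 7.05
tool_pos: [0.5539, 0.2391, 0.1857]
eef_rot: [-3.141, -0.002, -3.047]
wrist_force: [0.6, -0.2, -4.9]
finger_gap: 0.344
grasp_force: 59.9
clock: 7.38
tool_pos: [0.5547, 0.2396, 0.1855]
eef_rot: [3.141, 0.0, -3.047]
wrist_force: [0.5, -0.3, -5.3]
finger_gap: 0.345
grasp_force: 59.8
```

```bash
python3 -m creep '[[0,0,0.001,0],[0,0,0.002,0],[0,0,0.002,0]]'
python3 -m creep '[[0,0,0.001,0],[0,0,0.001,0]]'
python3 -m creep '[[0,0,0.001,0],[0,0,0.001,0]]'
```

```text
clock: 7.63
tool_pos: [0.5548, 0.2399, 0.1851]
eef_rot: [3.141, 0.001, -3.047]
wrist_force: [-2.1, -1.6, 4.3]
finger_gap: 0.344
grasp_force: 60.2
clock: 7.8
tool_pos: [0.5548, 0.2401, 0.185]
eef_rot: [3.141, 0.002, -3.047]
wrist_force: [-3.1, -1.8, 8.9]
finger_gap: 0.341
grasp_force: 60.5
clock: 7.97
tool_pos: [0.5549, 0.2403, 0.185]
eef_rot: [3.141, 0.003, -3.047]
wrist_force: [-5.0, -3.3, 13.3]
finger_gap: 0.342
grasp_force: 60.8
```

```bash
python3 -m creep '[[0,0,-0.001,0],[0,0,-0.002,0],[0,0,-0.0025,0]]'
python3 -m creep '[[0,0,0,0],[0,0,0,0],[0,0,0,0],[0,0,0,0],[0,0,0,0]]' 0.6
python3 -m creep '[[0,0,0,0],[0,0,-0.01,0],[0,0,-0.06,0],[0,0,-0.11,0],[0,0,-0.16,0]]'
python3 -m creep '[[0.04,0,0,0],[0.09,0,0,0],[0.14,0,0,0],[0.17,0,0,0],[0.18,0,0,0]]' -1 20
python3 - <<'E'
from h import *
t=arm.read_camera("top")[:,:,::-1];s=arm.read_camera("scene")[:,:,::-1]
cv2.imwrite("pics/scene3.png",s);cv2.imwrite("pics/top3.png",t)
cv2.imwrite("pics/t3.png",np.hstack([cv2.resize(t[90:240,180:310],(420,485)),cv2.resize(s[60:210,300:410],(356,485))]))
E
```

```text
clock: 8.22
tool_pos: [0.5548, 0.2398, 0.1851]
eef_rot: [3.141, 0.001, -3.047]
wrist_force: [-2.2, -0.9, 4.1]
finger_gap: 0.343
grasp_force: 60.2
clock: 8.63
tool_pos: [0.5548, 0.2395, 0.1838]
eef_rot: [3.141, 0.0, -3.047]
wrist_force: [0.1, -0.5, -0.6]
finger_gap: 0.661
grasp_force: 0.0
clock: 9.05
tool_pos: [0.5541, 0.2395, 0.3139]
eef_rot: [3.141, -0.001, -3.047]
wrist_force: [0.7, 0.7, 0.9]
finger_gap: 0.798
grasp_force: 0.0
clock: 9.47
tool_pos: [0.4075, 0.2259, 0.3129]
eef_rot: [-3.139, 0.001, -3.043]
wrist_force: [-0.7, -0.2, -0.3]
finger_gap: 0.483
grasp_force: 0.0
```

View pics/t3.png

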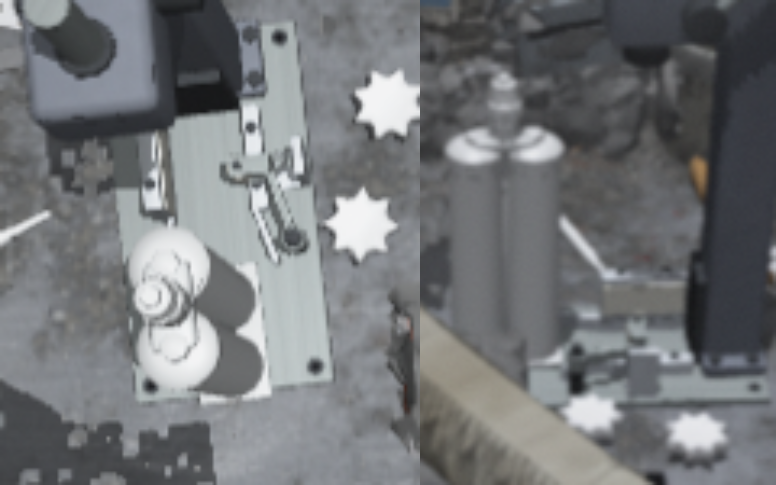

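Run:
```python
from h import *
np.set_printoptions(precision=4,suppress=True)
f=lambda x,y:(180+(x+.5)*130/420-.5,90+(y+.5)*150/485-.5)
yaw=.0997;c,s=np.cos(yaw),np.sin(yaw);o=np.array([.5103,.2349,0])+.065*np.array([c,s,0])
fr=lambda p:(lambda d:np.array([c*d[0]+s*d[1],-s*d[0]+c*d[1]])*1e3)(p-o)
for nm,p,z in[("rear R",(270,396),.018),("front R",(252,263),.018),("rear L",(201,402),.018),("bed FR",(328,381),.01),("bed FL",(137,402),.01),("bed BR",(296,20),.01),("barF",(169,268),.215),("barR",(176,351),.215)]:
    P=onz("top",f(*p),z);print(nm,P,"apron frame mm",fr(P))
```

```text
rear R [0.5059 0.2092 0.018 ] apron frame mm [-71.9723 -25.1737]
front R [0.5987 0.2216 0.018 ] apron frame mm [ 21.615  -21.9835]
rear L [0.5021 0.2571 0.018 ] apron frame mm [-70.9257  22.9054]
bed FR [0.5162 0.1696 0.01  ] apron frame mm [-65.6074 -65.5989]
bed FL [0.5027 0.3034 0.01  ] apron frame mm [-65.7346  68.9464]
bed BR [0.7733 0.1916 0.01  ] apron frame mm [192.4108 -69.2705]
barF [0.572  0.2403 0.215 ] apron frame mm [-3.0892 -0.7688]
barR [0.5256 0.2362 0.215 ] apron frame mm [-49.6742  -0.2091]
```

I worked the apron point out from the wrong edge: it is 65 mm in from the bed's front, not 45. The cartridge therefore stands about 25 mm forward of it. It is centred and upright with its front at the mouth, so it can be pushed from there. The arm's tool can't tilt, so I'll put the closed fingers behind the rear barrel. The gripper body will rest lightly on the rear shoulder to stop it tipping.

```bash
cat >> h.py <<'E'
YAW=.0997
def ap(X,z,Y=0): # apron frame (mm) to row shift
    c,s=np.cos(YAW),np.sin(YAW); X/=1e3;Y/=1e3
    go(.5750+X*c-Y*s,.2414+X*s+Y*c,z,185.7)
def where():
    c,s=np.cos(YAW),np.sin(YAW);p=arm.state()["tool_pos"]-[.5750,.2414,0]
    print("apron frame mm",np.round([1e3*(c*p[0]+s*p[1]),1e3*(-s*p[0]+c*p[1]),1e3*p[2]],1))
E
python3 -m creep '[[0,0,0,0],[0,0,0,0],[0,0,0,0],[0,0,0,0],[0,0,0,0]]' -1 20
python3 -c "
from h import *
where(); ap(-92,.20); ap(-92,.14)"
```

```text
clock: 9.98
tool_pos: [0.4117, 0.2261, 0.3118]
eef_rot: [3.141, -0.001, -3.048]
wrist_force: [0.5, 0.5, 0.1]
finger_gap: 0.043
grasp_force: 0.0
apron frame mm [-164.     1.1  311.8]
rows to target: [-0.09   -0.0008  0.1397] -0.0009 | mm [  71.8    6.1 -111.8] rows needed 3.2
rows to target: [-0.09   -0.0008  0.2147] -0.0009 | mm [  71.8    6.1 -171.8] rows needed 4.5
```

```bash
python3 -m creep '[[-0.045,0,0,0],[-0.088,-0.0008,0.03,0],[-0.09,-0.0008,0.08,-0.0009],[-0.09,-0.0008,0.13,-0.0009],[-0.09,-0.0008,0.17,-0.0009]]'
python3 -m creep '[[0,0,0.02,0],[0,0,0.03,0],[0,0,0.03,0],[0,0,0.03,0]]'
python3 -c "
from h import *
where()"
```

```text
clock: 10.4
tool_pos: [0.4828, 0.2315, 0.173]
eef_rot: [-3.141, -0.002, -3.043]
wrist_force: [0.1, -1.0, -0.1]
finger_gap: 0.003
grasp_force: 0.0
clock: 10.73
tool_pos: [0.4834, 0.2327, 0.1526]
eef_rot: [3.141, 0.001, -3.042]
wrist_force: [-0.5, -0.2, 0.8]
finger_gap: 0.004
grasp_force: 0.0
apron frame mm [-92.    0.5 152.6]
```

Now feeling downward for the shoulder.

```bash
python3 -m creep '[[0,0,0.006,0],[0,0,0.012,0],[0,0,0.018,0],[0,0,0.022,0],[0,0,0.024,0]]'
python3 -m creep '[[0,0,0.003,0],[0,0,0.006,0],[0,0,0.006,0]]'
python3 -m creep '[[0,0,0.003,0],[0,0,0.006,0],[0,0,0.006,0]]'
```

```text
clock: 11.15
tool_pos: [0.4829, 0.2318, 0.1325]
eef_rot: [-3.141, -0.0, -3.042]
wrist_force: [-0.6, -0.4, 1.4]
finger_gap: 0.008
grasp_force: 0.0
clock: 11.4
tool_pos: [0.4828, 0.2319, 0.1276]
eef_rot: [-3.141, -0.001, -3.042]
wrist_force: [-0.0, -0.1, -0.0]
finger_gap: 0.003
grasp_force: 0.0
clock: 11.65
tool_pos: [0.4828, 0.2319, 0.1228]
eef_rot: [-3.141, -0.001, -3.042]
wrist_force: [0.7, -0.6, -1.1]
finger_gap: 0.008
grasp_force: 0.0
```

```bash
python3 -m creep '[[-0.004,0,-0.002,0],[-0.008,0,-0.002,0],[-0.012,0,-0.002,0],[-0.016,0,-0.002,0]]'
python3 -m creep '[[-0.004,0,0,0],[-0.008,0,0,0],[-0.012,0,0,0],[-0.016,0,0,0]]'
python3 -c "
from h import *
where()
s=arm.read_camera('scene')[:,:,::-1]; cv2.imwrite('pics/s4.png',cv2.resize(s[60:210,300:410],(440,600)))"
```

```text
clock: 11.98
tool_pos: [0.4959, 0.2334, 0.125]
eef_rot: [-3.142, -0.0, -3.042]
wrist_force: [-3.1, -0.7, 8.0]
finger_gap: 0.006
grasp_force: 4.5
clock: 12.32
tool_pos: [0.5012, 0.2359, 0.1269]
eef_rot: [-3.14, -0.011, -3.04]
wrist_force: [-23.9, -3.3, 32.9]
finger_gap: 0.004
grasp_force: 21.5
apron frame mm [-74.    1.8 126.9]
```

View pics/s4.png

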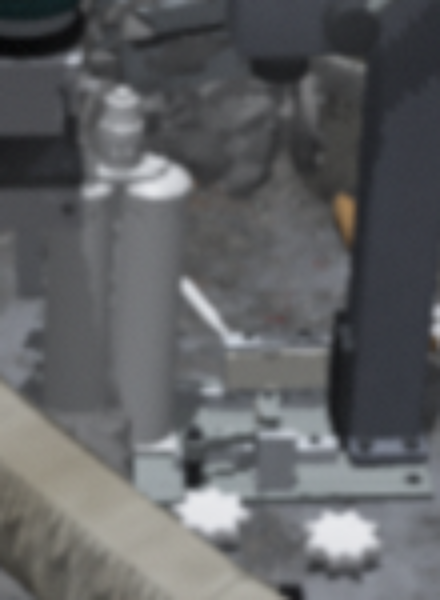

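The cartridge is still upright, with its front barrel at crop x≈118–190. But the body is riding up on its shoulder, with 33 N upward on the tool. I'll back off and measure how far it has moved.

```bash
python3 -m creep '[[0.002,0,-0.003,0],[0.008,0,-0.005,0],[0.012,0,-0.005,0],[0.012,0,-0.005,0]]'
cat >> h.py <<'E'
def shift(show=True):
    # travel of the nose (apron-frame X of it) from the scene picture, and tilt via foot
    s=arm.read_camera('scene')[:,:,::-1]; r=cv2.imread('pics/scene3.png')
    out=[]
    for nm,(x0,x1,y0,y1),z,Y in(("nose",(316,328,82,96),.262,0),("barrelF",(330,347,100,150),.15,-23)):
        t=r[y0:y1,x0:x1]; a=s[y0-12:y1+12,x0-8:x1+60]
        m=cv2.matchTemplate(np.ascontiguousarray(a),t,cv2.TM_CCOEFF_NORMED);_,v,_,l=cv2.minMaxLoc(m)
        px=(x0+x1)/2,(y0+y1)/2; i,j=l[0],l[1]
        d=0
        if 0<i<m.shape[1]-1: q=m[j,i-1:i+2]; d=.5*(q[0]-q[2])/(q[0]-2*q[1]+q[2])
        P=onz('scene',px,z);Q=onz('scene',(px[0]+i-8+d,px[1]+j-12),z)
        print(nm,'match %.2f'%v,'px',round(i-8+d,2),j-12,'move mm',np.round((Q-P)[:2]*1e3,1))
    return s
E
python3 -c "
from h import *
where(); shift(); print(arm.state()['wrist_force'])"
```

```text
clock: 12.7
tool_pos: [0.4986, 0.2335, 0.1287]
eef_rot: [-3.141, 0.0, -3.042]
wrist_force: [-1.1, 1.1, 0.6]
finger_gap: 0.007
grasp_force: 0.5
apron frame mm [-76.8  -0.3 128.7]
nose match 0.93 px 1.48 0 move mm [3.6 0.2]
barrelF match 0.97 px 0.95 0 move mm [2.5 0.1]
[-2.30337614 -1.17530839  0.00387871]
```

```bash
python3 -m creep '[[-0.004,0,0,0],[-0.008,0,0,0],[-0.012,0,0,0]]'
python3 -m creep '[[-0.003,0,0,0],[-0.006,0,0,0],[-0.009,0,0,0],[-0.012,0,0,0]]'
python3 -c "
from h import *
where(); shift(); print(arm.state()['wrist_force'])"
```

```text
clock: 13.0
tool_pos: [0.5082, 0.2346, 0.1289]
eef_rot: [-3.141, -0.001, -3.042]
wrist_force: [-6.1, -2.0, 9.4]
finger_gap: 0.007
grasp_force: 5.0
clock: 13.33
tool_pos: [0.5178, 0.2356, 0.129]
eef_rot: [-3.141, -0.001, -3.042]
wrist_force: [-9.3, -1.1, 10.1]
finger_gap: 0.005
grasp_force: 6.4
apron frame mm [-5.74e+01 -1.00e-01  1.29e+02]
nose match 0.85 px 18.4 1 move mm [45.5 -3.2]
barrelF match 0.79 px 14.92 2 move mm [39.3 -8. ]
[-5.09716228 -0.82493929  6.99267526]
```

Run:
```python
from h import *
s=arm.read_camera('scene')[:,:,::-1]; r=cv2.imread('pics/scene3.png'); cv2.imwrite('pics/scene5.png',s)
for y in(84,90,96,102,120,145):
    print(y,'ref',r[y,308:362,1].tolist()); print(y,'now',s[y,308:362,1].tolist())
# front foot corner prediction
print(proj('scene',[[.575+.0,.2414,.274],[.555,.2394,.274]]))
```

```text
84 ref [121, 124, 125, 126, 112, 92, 80, 87, 92, 83, 72, 70, 71, 92, 130, 153, 168, 181, 182, 168, 146, 115, 87, 87, 86, 82, 89, 93, 94, 95, 97, 95, 90, 69, 62, 72, 79, 78, 73, 68, 68, 71, 80, 83, 76, 74, 73, 77, 82, 87, 86, 86, 90, 99]
84 now [77, 75, 76, 77, 75, 76, 75, 75, 76, 77, 77, 80, 84, 78, 58, 63, 79, 90, 94, 83, 68, 68, 79, 85, 83, 82, 88, 92, 93, 95, 97, 96, 94, 111, 137, 161, 189, 197, 178, 131, 84, 70, 79, 82, 75, 72, 74, 78, 81, 85, 87, 87, 88, 100]
90 ref [64, 67, 72, 78, 81, 79, 83, 87, 94, 96, 93, 94, 102, 116, 123, 133, 138, 141, 141, 137, 132, 125, 111, 92, 69, 60, 59, 60, 60, 57, 55, 61, 75, 82, 80, 76, 74, 71, 70, 66, 64, 66, 74, 81, 83, 87, 88, 90, 92, 88, 91, 95, 92, 82]
90 now [77, 76, 77, 77, 79, 77, 78, 78, 79, 78, 78, 79, 85, 78, 51, 37, 42, 66, 89, 92, 90, 85, 84, 78, 67, 57, 58, 57, 59, 61, 88, 121, 138, 144, 144, 139, 132, 122, 114, 100, 82, 70, 74, 79, 83, 88, 87, 88, 89, 89, 93, 95, 93, 82]
96 ref [61, 59, 67, 79, 89, 94, 98, 100, 101, 104, 106, 103, 97, 103, 108, 117, 119, 114, 112, 114, 114, 107, 92, 79, 72, 73, 74, 75, 73, 72, 69, 71, 70, 67, 68, 7
[... 1196 characters left out ...]
, 84, 87, 95, 108, 117, 120, 118, 119, 116, 115, 113, 110, 107, 103, 98, 94, 89, 86, 81, 82, 85, 95, 100, 101, 98, 93]
145 ref [72, 84, 102, 108, 113, 114, 115, 116, 116, 118, 116, 114, 112, 109, 106, 103, 96, 95, 101, 103, 107, 110, 114, 115, 117, 117, 116, 115, 114, 113, 110, 107, 103, 99, 98, 102, 112, 115, 117, 119, 120, 116, 112, 108, 107, 105, 107, 127, 171, 201, 206, 200, 184, 161]
145 now [133, 133, 128, 107, 79, 69, 71, 78, 83, 86, 88, 88, 87, 89, 89, 90, 90, 89, 87, 86, 87, 86, 84, 82, 85, 100, 116, 121, 121, 120, 118, 118, 115, 112, 108, 105, 102, 96, 87, 83, 80, 72, 72, 87, 105, 106, 106, 100, 99, 107, 107, 109, 108, 126]
[[335.32319402  82.97952678]
 [327.17682212  83.184813  ]]
```

The nose moved 19 px but a low point on the barrel moved only 7. So it has tipped forward by about 0.15 rad. I'll back off slowly to set it down.

```bash
python3 -m creep '[[0.003,0,0,0],[0.006,0,0,0],[0.009,0,0,0],[0.012,0,0,0],[0.015,0,0,0]]'
python3 -m creep '[[0.003,0,0,0],[0.006,0,0,0],[0.009,0,0,0],[0.012,0,0,0],[0.015,0,0,0]]'
python3 - <<'E'
from h import *
where(); print(arm.state()['wrist_force']); shift()
s=arm.read_camera('scene')[:,:,::-1]; r=cv2.imread('pics/scene3.png'); cv2.imwrite('pics/scene6.png',s)
for y in(84,120,145): print(y,'ref',r[y,320:352,1].tolist()); print(y,'now',s[y,320:352,1].tolist())
E
```

```text
clock: 13.85
tool_pos: [0.5061, 0.2341, 0.1286]
eef_rot: [-3.141, 0.0, -3.042]
wrist_force: [-1.1, -0.3, -0.5]
finger_gap: 0.006
grasp_force: 0.4
clock: 14.27
tool_pos: [0.4943, 0.2333, 0.129]
eef_rot: [3.141, 0.001, -3.042]
wrist_force: [0.4, 0.1, -0.3]
finger_gap: 0.001
grasp_force: 0.0
apron frame mm [-8.11e+01 -1.00e-01  1.29e+02]
[ 0.40213115  0.07742433 -0.32970685]
nose match 0.84 px 2.86 -3 move mm [ 6.  16.3]
barrelF match 0.85 px 1.31 -2 move mm [ 3.  10.3]
84 ref [71, 92, 130, 153, 168, 181, 182, 168, 146, 115, 87, 87, 86, 82, 89, 93, 94, 95, 97, 95, 90, 69, 62, 72, 79, 78, 73, 68, 68, 71, 80, 83]
84 now [69, 85, 98, 100, 105, 128, 151, 163, 166, 160, 146, 125, 98, 82, 89, 94, 95, 95, 97, 97, 88, 69, 63, 70, 79, 78, 72, 69, 66, 73, 80, 83]
120 ref [112, 108, 105, 100, 94, 100, 111, 110, 110, 110, 113, 115, 116, 116, 115, 116, 116, 113, 111, 107, 106, 101, 97, 94, 92, 94, 90, 89, 86, 84, 84, 82]
120 now [108, 106, 104, 110, 107, 102, 100, 112, 116, 110, 111, 115, 118, 119, 120, 122, 122, 122, 120, 117, 115, 113, 109, 102, 97, 92, 92, 90, 87, 84, 85, 83]
145 ref [112, 109, 106, 103, 96, 95, 101, 103, 107, 110, 114, 115, 117, 117, 116, 115, 114, 113, 110, 107, 103, 99, 98, 102, 112, 115, 117, 119, 120, 116, 112, 108]
145 now [97, 103, 114, 115, 110, 101, 100, 102, 107, 110, 114, 116, 122, 122, 123, 123, 123, 123, 120, 120, 114, 111, 103, 98, 102, 110, 118, 120, 121, 118, 114, 110]
```

```bash
python3 -m creep '[[0.02,0,-0.02,0],[0.06,0,-0.06,0],[0.1,0,-0.11,0],[0.13,0,-0.16,0],[0.15,0,-0.2,0]]'
python3 - <<'E'
from h import *
t=arm.read_camera("top")[:,:,::-1];s=arm.read_camera("scene")[:,:,::-1]
cv2.imwrite("pics/top7.png",t);cv2.imwrite("pics/scene7.png",s)
cv2.imwrite("pics/t7.png",np.hstack([cv2.resize(t[120:230,180:290],(440,440),interpolation=cv2.INTER_CUBIC),cv2.resize(s[70:180,300:390],(360,440),interpolation=cv2.INTER_CUBIC)]))
E
```

```text
clock: 14.78
tool_pos: [0.3784, 0.2215, 0.2791]
eef_rot: [-3.14, -0.001, -3.04]
wrist_force: [1.7, 0.1, 1.1]
finger_gap: 0.006
grasp_force: 0.0
```

View pics/t7.png

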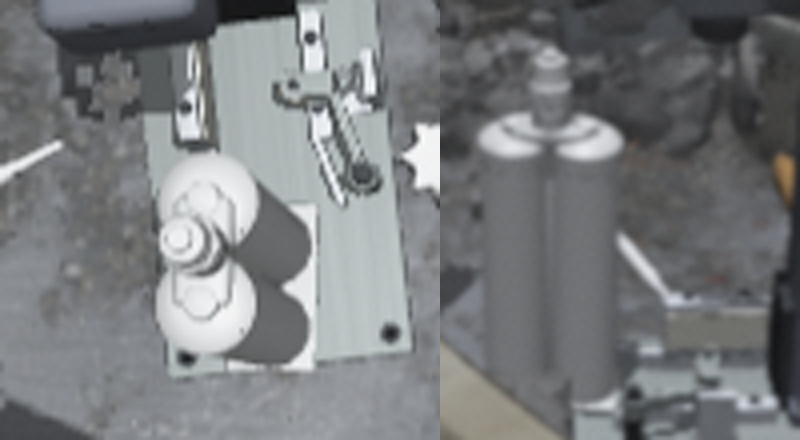

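The cartridge stands upright again but is slightly yawed and shifted left. Its foot corners are at left-panel (314,205) and (312,369), and the barrel tops at about (209,199) and (206,308).

```bash
cat >> h.py <<'E'
def fr(P):
    c,s=np.cos(YAW),np.sin(YAW);d=P-np.array([.5750,.2414,0]);return np.round(np.array([c*d[0]+s*d[1],-s*d[0]+c*d[1]])*1e3,1)
E
python3 - <<'E'
from h import *
f=lambda x,y:(180+(x+.5)/4-.5,120+(y+.5)/4-.5)
for nm,p,z in[("front R",(314,205),.018),("rear R",(313,369),.018),("rear L",(229,370),.018),("barF",(209,203),.213),("barR",(206,308),.213),("nose",(180,240),.274),("bed FR",(413,350),.01),("bed FL",(168,377),.01),("flareL tip",(212,145),.026),("flareR tip",(342,205),.02)]:
    print(nm,fr(onz("top",f(*p),z)))
E
```

```text
front R [ 21.7 -23.1]
rear R [-70.1 -13.3]
rear L [-65.6  33.6]
barF [ 1.1 -0.6]
barR [-46.1   5.3]
nose [-21.8   1.5]
bed FR [-65.2 -69.5]
bed FL [-65.4  69.9]
flareL tip [60.6 29.5]
flareR tip [ 19.7 -39. ]
```

Pushing high tips it because the friction is too great. The push has to be low, and with a vertical tool the gripper body would hit the barrels first. I'll see whether the edge of the arm's reach gives a useful forward tilt, in free space well above everything.

```bash
python3 -m creep '[[0,0,-0.05,0],[0,0,-0.1,0],[0,0,-0.15,0],[0,0,-0.2,0],[0,0,-0.25,0]]'
python3 -m creep '[[0,0,-0.05,0],[0,0,-0.1,0],[0,0,-0.15,0],[0,0,-0.2,0],[0,0,-0.25,0]]'
python3 -c "
from h import *
print(arm.state()['joint_positions']); go(.55,.06,.70,185.7); go(.62,.065,.80,185.7)"
```

```text
clock: 15.3
tool_pos: [0.3804, 0.2213, 0.4801]
eef_rot: [-3.141, 0.001, -3.042]
wrist_force: [2.0, 0.3, -0.3]
finger_gap: 0.001
grasp_force: 0.0
clock: 15.72
tool_pos: [0.3822, 0.2282, 0.6412]
eef_rot: [-3.136, -0.008, -3.035]
wrist_force: [-0.2, 1.4, -1.5]
finger_gap: 0.006
grasp_force: 0.0
[ 0.07633088  0.24196019 -1.00228079  1.05205641  0.21738558  1.95882781
  0.84597133]
rows to target: [-0.1863 -0.2313 -0.0735] 0.0011 | mm [ 167.8 -168.2   58.8] rows needed 5.9
rows to target: [-0.274  -0.2344 -0.1985] 0.0011 | mm [ 237.8 -163.2  158.8] rows needed 7.9
```

```bash
python3 -m creep '[[-0.031,-0.038,0,0],[-0.062,-0.077,0,0],[-0.093,-0.115,0,0],[-0.124,-0.154,0,0],[-0.155,-0.192,0,0]]'
python3 -m creep '[[-0.05,-0.02,0,0],[-0.1,-0.03,-0.02,0],[-0.13,-0.04,-0.05,0],[-0.16,-0.04,-0.1,0],[-0.18,-0.04,-0.15,0]]'
python3 -c "
from h import *
print(arm.state()['joint_positions']); where()"
```

```text
clock: 16.13
tool_pos: [0.5041, 0.1022, 0.6321]
eef_rot: [-3.128, -0.023, -3.047]
wrist_force: [0.5, 0.2, 0.1]
finger_gap: 0.001
grasp_force: 0.0
clock: 16.55
tool_pos: [0.5803, 0.0858, 0.6287]
eef_rot: [-3.128, 0.02, -3.044]
wrist_force: [-0.2, 0.1, -0.5]
finger_gap: 0.006
grasp_force: 0.0
[-0.28744152  0.42988758  0.1924699   0.71850236 -0.07202135  1.97976562
  1.52623474]
apron frame mm [ -10.3 -155.3  628.7]
```

```bash
python3 -m creep '[[-0.05,0,-0.05,0],[-0.1,0,-0.1,0],[-0.15,0,-0.2,0],[-0.2,0,-0.3,0],[-0.2,0,-0.4,0]]'
python3 -m creep '[[0,0,-0.4,0],[0,0,-0.5,0],[0,0,-0.5,0],[0,0,-0.5,0]]'
python3 -c "
from h import *
print(arm.state()['joint_positions']); where()"
```

```text
clock: 16.97
tool_pos: [0.6088, 0.0867, 0.6375]
eef_rot: [-3.132, 0.068, -3.042]
wrist_force: [0.4, -0.1, 0.1]
finger_gap: 0.006
grasp_force: 0.0
clock: 17.3
tool_pos: [0.5567, 0.0802, 0.6821]
eef_rot: [-3.135, 0.117, -3.041]
wrist_force: [-0.6, 0.0, 0.2]
finger_gap: 0.003
grasp_force: 0.0
[-0.31033014  0.34668122  0.2218676   0.70392879 -0.07357445  1.9810683
  1.53157972]
apron frame mm [ -34.2 -158.6  682.1]
```

The tilt is growing in the useful direction, with the fingers pointing forward. I'll go further, then check that it holds.

```bash
python3 -m creep '[[-0.1,0,-0.5,0],[-0.15,0,-0.6,0],[-0.2,0,-0.7,0],[-0.2,0,-0.8,0],[-0.2,0,-0.9,0]]'
python3 -m creep '[[-0.1,0,-0.5,0],[-0.15,0,-0.6,0],[-0.2,0,-0.7,0],[-0.2,0,-0.8,0],[-0.2,0,-0.9,0]]'
python3 -m creep '[[0,0,0.02,0],[0,0,0.04,0],[0,0,0.06,0]]'
python3 -c "
from h import *
print(arm.state()['joint_positions']); where()"
```

```text
clock: 17.72
tool_pos: [0.5353, 0.0762, 0.708]
eef_rot: [-3.136, 0.16, -3.041]
wrist_force: [1.0, -0.3, -0.2]
finger_gap: 0.007
grasp_force: 0.0
clock: 18.13
tool_pos: [0.5124, 0.072, 0.7346]
eef_rot: [-3.137, 0.208, -3.041]
wrist_force: [-0.6, -0.2, 0.1]
finger_gap: 0.006
grasp_force: 0.0
clock: 18.38
tool_pos: [0.5225, 0.0728, 0.6867]
eef_rot: [-3.137, 0.208, -3.041]
wrist_force: [-0.1, 0.6, 0.2]
finger_gap: 0.006
grasp_force: 0.0
[-0.40789125  0.19521631  0.29297267  0.92554442 -0.04819838  1.82087886
  1.52847057]
apron frame mm [ -69.1 -162.5  686.7]
```

It holds at 0.21 rad. I'll take it to about 0.4.

```bash
for i in 1; do python3 -m creep '[[-0.2,0,-0.5,0],[-0.3,0,-0.6,0],[-0.4,0,-0.7,0],[-0.4,0,-0.8,0],[-0.4,0,-0.9,0]]'; done
python3 -m creep '[[-0.3,0,-0.5,0],[-0.4,0,-0.6,0],[-0.5,0,-0.7,0],[-0.6,0,-0.8,0],[-0.6,0,-0.9,0]]'
python3 -m creep '[[-0.3,0,-0.5,0],[-0.4,0,-0.6,0],[-0.5,0,-0.7,0],[-0.6,0,-0.8,0],[-0.6,0,-0.9,0]]'
python3 -m creep '[[-0.3,0,-0.5,0],[-0.4,0,-0.6,0],[-0.5,0,-0.7,0],[-0.6,0,-0.8,0],[-0.6,0,-0.9,0]]'
```

```text
clock: 18.8
tool_pos: [0.5378, 0.0728, 0.7492]
eef_rot: [-3.139, 0.257, -3.041]
wrist_force: [-0.8, -0.1, 0.0]
finger_gap: 0.007
grasp_force: 0.0
clock: 19.22
tool_pos: [0.5582, 0.0729, 0.762]
eef_rot: [-3.14, 0.3, -3.04]
wrist_force: [1.0, 0.5, -0.5]
finger_gap: 0.002
grasp_force: 0.0
clock: 19.63
tool_pos: [0.567, 0.0717, 0.7798]
eef_rot: [-3.141, 0.347, -3.04]
wrist_force: [-0.4, 0.4, -0.3]
finger_gap: 0.001
grasp_force: 0.0
clock: 20.05
tool_pos: [0.5672, 0.0699, 0.8001]
eef_rot: [3.142, 0.394, -3.04]
wrist_force: [0.1, 0.2, -0.9]
finger_gap: 0.006
grasp_force: 0.0
```

The tilt is now 0.39 rad and facing along the press, which leaves the body clear behind the barrels for a push at the foot. I'll update the helper to the full rotation and route back behind the cartridge.

```bash
cat >> h.py <<'E'
from scipy.spatial.transform import Rotation
def tp(X,Y,z):   # target in apron frame mm, z in mm -> row shift in units, tool axes
    s=arm.state();R=Rotation.from_euler('xyz',s['eef_rot']).as_matrix()
    c,n=np.cos(YAW),np.sin(YAW)
    P=np.array([.5750+(X*c-Y*n)/1e3,.2414+(X*n+Y*c)/1e3,z/1e3]);d=P-s['tool_pos']
    print('to',X,Y,z,'shift',np.round(R.T@d/.8,4),'rows',round(np.linalg.norm(d)/.0417,1))
def fwd():
    R=Rotation.from_euler('xyz',arm.state()['eef_rot']).as_matrix()
    print('10mm fwd',np.round(R.T@[np.cos(YAW)*.0125,np.sin(YAW)*.0125,0],4),'10mm up',np.round(R.T@[0,0,.0125],4))
E
python3 -c "
from h import *
fwd(); tp(-130,0,450)"
```

```text
10mm fwd [-0.0115 -0.      0.0048] 10mm up [-0.0048  0.     -0.0115]
to -130 0 450 shift [0.2891 0.2125 0.3538] rows 9.7
```

```bash
python3 -m creep '[[0.029,0.021,0.035,0],[0.058,0.042,0.071,0],[0.087,0.064,0.106,0],[0.116,0.085,0.142,0],[0.145,0.106,0.177,0]]' -0.66 20
python3 -m creep '[[0.029,0.021,0.035,0],[0.058,0.042,0.071,0],[0.087,0.064,0.106,0],[0.116,0.085,0.142,0],[0.145,0.106,0.177,0]]'
python3 -c "
from h import *
where(); fwd(); tp(-115,-6,250)"
```

```text
clock: 20.47
tool_pos: [0.5092, 0.1434, 0.6369]
eef_rot: [-3.141, 0.395, -3.039]
wrist_force: [1.2, 1.0, 0.4]
finger_gap: 0.172
grasp_force: 0.0
clock: 20.88
tool_pos: [0.4485, 0.2222, 0.4617]
eef_rot: [-3.141, 0.395, -3.04]
wrist_force: [0.2, 0.9, -0.1]
finger_gap: 0.167
grasp_force: 0.0
apron frame mm [-127.8   -6.5  461.7]
10mm fwd [-0.0115 -0.      0.0048] 10mm up [-0.0048 -0.     -0.0115]
to -115 -6 250 shift [0.0871 0.0007 0.2504] rows 5.1
```

```bash
python3 -m creep '[[0.0174,0,0.05,0],[0.0348,0,0.1,0],[0.0523,0,0.15,0],[0.07,0,0.2,0],[0.0871,0.0007,0.2504,0]]'
python3 -m creep '[[0.014,0,0.034,0],[0.028,0,0.068,0],[0.042,0,0.102,0],[0.056,0,0.136,0],[0.07,0,0.17,0]]'
python3 -c "
from h import *
where(); tp(-95,-6,60); tp(-90,-6,12);print(arm.state()['joint_positions'])"
```

```text
clock: 21.3
tool_pos: [0.4616, 0.2233, 0.2541]
eef_rot: [3.141, 0.395, -3.04]
wrist_force: [1.2, 0.5, 0.5]
finger_gap: 0.17
grasp_force: 0.0
clock: 21.72
tool_pos: [0.4651, 0.2159, 0.1589]
eef_rot: [-3.117, 0.398, -3.036]
wrist_force: [0.3, 0.6, -0.2]
finger_gap: 0.172
grasp_force: 0.0
apron frame mm [-111.9  -14.4  158.9]
to -95 -6 60 shift [0.0284 0.0134 0.1219] rows 2.4
to -90 -6 12 shift [0.0459 0.0148 0.1796] rows 3.6
[-0.67359902  0.40156369  0.02567335  2.30114648  1.11340524  0.23941605
 -0.04658371]
```

Joint 6 is at its lower limit and the arm is turning through joint 5. I'll go slowly and watch the orientation.

```bash
python3 -m creep '[[0,0.002,0.01,0],[0.003,0.005,0.02,0],[0.006,0.008,0.03,0],[0.009,0.01,0.04,0],[0.012,0.012,0.05,0]]'
python3 -m creep '[[0,0,0,0],[0,0,0,0]]'
python3 -c "
from h import *
where(); tp(-95,-6,60); fwd();print(arm.state()['joint_positions'])"
```

```text
clock: 22.13
tool_pos: [0.4714, 0.2252, 0.1188]
eef_rot: [-3.117, 0.398, -3.038]
wrist_force: [0.2, 0.5, 0.0]
finger_gap: 0.168
grasp_force: 0.0
clock: 22.3
tool_pos: [0.4714, 0.2249, 0.119]
eef_rot: [-3.116, 0.398, -3.037]
wrist_force: [0.1, 0.1, 0.6]
finger_gap: 0.171
grasp_force: 0.0
apron frame mm [-104.8   -6.1  119. ]
to -95 -6 60 shift [0.0173 0.002  0.0727] rows 1.4
10mm fwd [-0.0115  0.0001  0.0048] 10mm up [-0.0048 -0.0003 -0.0115]
[-0.6427681   0.49951418 -0.02792071  2.3129087   1.57191863  0.24263596
 -0.52617692]
```

It copes: joint 5 is swinging round while the tilt holds. Continuing down.

```bash
python3 -m creep '[[0.003,0,0.014,0],[0.007,0.001,0.028,0],[0.01,0.002,0.043,0],[0.014,0.002,0.058,0],[0.0173,0.002,0.0727,0]]'
python3 -m creep '[[0,0,0,0],[0,0,0,0]]'
python3 -c "
from h import *
where(); tp(-92,-6,25); tp(-92,-6,13); fwd();print(arm.state()['joint_positions'])"
```

```text
clock: 22.72
tool_pos: [0.4821, 0.2265, 0.0608]
eef_rot: [-3.118, 0.4, -3.038]
wrist_force: [-0.1, 0.3, -0.1]
finger_gap: 0.172
grasp_force: 0.0
clock: 22.88
tool_pos: [0.4816, 0.2259, 0.0606]
eef_rot: [-3.117, 0.399, -3.038]
wrist_force: [-0.0, -0.3, -0.1]
finger_gap: 0.171
grasp_force: 0.0
apron frame mm [-94.5  -6.1  60.6]
to -92 -6 25 shift [0.0144 0.0012 0.0422] rows 0.9
to -92 -6 13 shift [0.0203 0.0015 0.056 ] rows 1.1
10mm fwd [-0.0115  0.0001  0.0049] 10mm up [-0.0049 -0.0003 -0.0115]
[-0.5072712   0.64827593 -0.20417202  2.32388928  1.98709264  0.3815305
 -0.93664085]
```

```bash
python3 -m creep '[[0.005,0,0.014,0],[0.01,0.001,0.028,0],[0.015,0.001,0.042,0],[0.0203,0.0015,0.056,0],[0.0203,0.0015,0.056,0]]'
python3 -m creep '[[-0.003,0,0.0013,0],[-0.006,0,0.0025,0],[-0.009,0,0.0038,0],[-0.0115,0,0.0049,0]]'
python3 -c "
from h import *
where()"
python3 -m creep '[[-0.002,0,0.0008,0],[-0.004,0,0.0017,0],[-0.006,0,0.0025,0],[-0.008,0,0.0034,0]]'
python3 -c "
from h import *
where()"
```

```text
clock: 23.3
tool_pos: [0.4839, 0.2263, 0.0124]
eef_rot: [-3.116, 0.398, -3.038]
wrist_force: [0.7, -0.7, -0.2]
finger_gap: 0.169
grasp_force: 0.0
clock: 23.63
tool_pos: [0.4952, 0.2281, 0.0142]
eef_rot: [-3.118, 0.402, -3.038]
wrist_force: [0.0, 0.6, 0.4]
finger_gap: 0.172
grasp_force: 0.0
apron frame mm [-80.7  -5.3  14.2]
clock: 23.97
tool_pos: [0.4995, 0.2282, 0.0127]
eef_rot: [-3.118, 0.397, -3.037]
wrist_force: [-7.4, -2.2, 7.1]
finger_gap: 0.17
grasp_force: 4.3
apron frame mm [-76.4  -5.7  12.7]
```

```bash
python3 -m creep '[[-0.0012,0,-0.0029,0],[-0.0024,0,-0.0058,0],[-0.0024,0,-0.0058,0]]'
python3 -m creep '[[-0.002,0,0.0008,0],[-0.004,0,0.0017,0],[-0.006,0,0.0025,0],[-0.008,0,0.0034,0]]'
python3 - <<'E'
from h import *
where(); s=arm.read_camera('scene')[:,:,::-1]; t=arm.read_camera('top')[:,:,::-1]; r=cv2.imread('pics/scene7.png')
for nm,(x0,x1,y0,y1) in dict(nose=(321,333,82,98),right=(333,350,108,140),low=(333,350,140,168)).items():
    a=s[y0-6:y1+6,x0-6:x1+40]; m=cv2.matchTemplate(np.ascontiguousarray(a),r[y0:y1,x0:x1].copy(),cv2.TM_CCOEFF_NORMED);_,v,_,l=cv2.minMaxLoc(m);print(nm,round(v,2),l[0]-6,l[1]-6)
E
```

```text
clock: 24.22
tool_pos: [0.5013, 0.2287, 0.0184]
eef_rot: [-3.117, 0.4, -3.038]
wrist_force: [-0.7, -0.2, 0.7]
finger_gap: 0.171
grasp_force: 0.6
clock: 24.55
tool_pos: [0.5077, 0.2294, 0.0177]
eef_rot: [-3.118, 0.399, -3.038]
wrist_force: [-2.0, -0.0, -2.0]
finger_gap: 0.171
grasp_force: 1.4
apron frame mm [-68.1  -5.3  17.7]
nose 0.93 3 -1
right 0.83 1 0
low 0.86 1 0
```

Light contact now, about 2 N. The earlier force was the finger on the bed's edge. Pushing on.

```bash
python3 -m creep '[[-0.003,0,0.0013,0],[-0.006,0,0.0025,0],[-0.009,0,0.0038,0],[-0.012,0,0.005,0],[-0.012,0,0.005,0]]'
cat >> h.py <<'E'
def pose():
    r=cv2.imread('pics/top7.png'); t=arm.read_camera('top')[:,:,::-1]
    for nm,(x0,x1,y0,y1),z in(("domeF",(219,245,158,178),.213),("nose",(219,236,173,188),.27),("domeR",(219,244,188,209),.213)):
        a=np.ascontiguousarray(t[y0-60:y1+6,x0-14:x1+14]);m=cv2.matchTemplate(a,r[y0:y1,x0:x1].copy(),cv2.TM_CCOEFF_NORMED);_,v,_,l=cv2.minMaxLoc(m)
        i,j=l;d=[0,0]
        if 0<i<m.shape[1]-1 and 0<j<m.shape[0]-1:
            q=m[j,i-1:i+2];w=m[j-1:j+2,i];d=[.5*(q[0]-q[2])/(q[0]-2*q[1]+q[2]),.5*(w[0]-w[2])/(w[0]-2*w[1]+w[2])]
        c=np.array([(x0+x1)/2,(y0+y1)/2]);n=c+[i-14+d[0],j-60+d[1]]
        print(nm,'match %.2f'%v,'moved X,Y mm',fr(onz('top',n,z))-fr(onz('top',c,z)))
E
python3 -c "
from h import *
where(); pose()"
```

```text
clock: 25.07
tool_pos: [0.5194, 0.2302, 0.0183]
eef_rot: [-3.117, 0.401, -3.038]
wrist_force: [-1.5, -0.9, -1.5]
finger_gap: 0.172
grasp_force: 0.7
apron frame mm [-56.4  -5.6  18.3]
domeF match 0.85 moved X,Y mm [19.2  6.7]
nose match 0.92 moved X,Y mm [18.7  6.5]
domeR match 0.94 moved X,Y mm [18.7  5.5]
```

It moved 19 mm in, but it has drifted 6 mm left and is still yawed about −0.1. I'll back off, open the fingers to cradle the rear barrel, and steer its tail to the right.

```bash
python3 -m creep '[[0.006,0,-0.003,0],[0.012,0,-0.006,0],[0.0165,0,-0.008,0],[0.0165,0.01,-0.008,0],[0.0165,0.02,-0.008,0]]' -0.36 20
python3 -c "
from h import *
where(); pose(); tp(-64,10.5,20)"
```

```text
clock: 25.53
tool_pos: [0.5022, 0.245, 0.0186]
eef_rot: [-3.118, 0.4, -3.038]
wrist_force: [0.1, -0.1, 0.5]
finger_gap: 0.321
grasp_force: 0.0
apron frame mm [-72.1  10.9  18.6]
domeF match 0.92 moved X,Y mm [18.4  5.7]
nose match 0.92 moved X,Y mm [17.8  5.3]
domeR match 0.88 moved X,Y mm [18.3  4.5]
to -64 10.5 20 shift [-0.0096 -0.0045  0.0025] rows 0.2
```

```bash
python3 -m creep '[[-0.005,0,0.001,0],[-0.01,0,0.002,0],[-0.015,0,0.004,0],[-0.02,0,0.006,0],[-0.025,0,0.009,0]]'
python3 -c "
from h import *
where(); pose()"
```

```text
clock: 26.0
tool_pos: [0.5242, 0.2465, 0.0198]
eef_rot: [-3.117, 0.4, -3.038]
wrist_force: [0.3, 0.4, 0.2]
finger_gap: 0.322
grasp_force: 0.5
apron frame mm [-50.   10.2  19.8]
domeF match 0.92 moved X,Y mm [18.4  5.6]
nose match 0.93 moved X,Y mm [17.9  5.2]
domeR match 0.89 moved X,Y mm [18.3  4.3]
```

```bash
python3 -m creep '[[-0.003,-0.001,0.0013,0],[-0.006,-0.004,0.0025,0],[-0.008,-0.007,0.0034,0],[-0.01,-0.01,0.0042,0],[-0.0115,-0.0125,0.0049,0]]'
python3 -c "
from h import *
where(); pose()"
```

```text
clock: 26.47
tool_pos: [0.5335, 0.2379, 0.0194]
eef_rot: [-3.118, 0.398, -3.037]
wrist_force: [-3.3, 0.7, -0.1]
finger_gap: 0.319
grasp_force: 1.6
apron frame mm [-41.6   0.6  19.4]
domeF match 0.76 moved X,Y mm [27.9  2. ]
nose match 0.88 moved X,Y mm [27.   0.3]
domeR match 0.90 moved X,Y mm [27.1 -2.8]
```

Yaw is nearly straight and it's almost centred. I'll keep pushing in with a small correction to the right.

```bash
python3 -m creep '[[-0.003,-0.0005,0.0013,0],[-0.006,-0.001,0.0025,0],[-0.009,-0.0015,0.0038,0],[-0.012,-0.002,0.005,0],[-0.014,-0.002,0.006,0]]'
python3 -c "
from h import *
where(); pose()"
```

```text
clock: 26.93
tool_pos: [0.5465, 0.2373, 0.0196]
eef_rot: [-3.118, 0.399, -3.038]
wrist_force: [-4.1, 1.0, -1.2]
finger_gap: 0.319
grasp_force: 1.8
apron frame mm [-28.8  -1.2  19.6]
domeF match 0.74 moved X,Y mm [40.2 -2.5]
nose match 0.87 moved X,Y mm [39.8 -4.1]
domeR match 0.89 moved X,Y mm [40.4 -7. ]
```

```bash
python3 -m creep '[[-0.003,0.0008,0.0013,0],[-0.006,0.0015,0.0025,0],[-0.009,0.002,0.0038,0],[-0.0115,0.0025,0.0049,0],[-0.0115,0.0025,0.0049,0]]'
python3 -c "
from h import *
where(); pose()"
```

```text
clock: 27.4
tool_pos: [0.5573, 0.2404, 0.02]
eef_rot: [-3.117, 0.401, -3.038]
wrist_force: [-2.3, 0.4, -1.1]
finger_gap: 0.321
grasp_force: 1.2
apron frame mm [-17.7   0.8  20. ]
domeF match 0.64 moved X,Y mm [49.9 -2.7]
nose match 0.85 moved X,Y mm [50.8 -4.4]
domeR match 0.90 moved X,Y mm [51.6 -6.3]
```

```bash
python3 -m creep '[[-0.003,0,0.0013,0],[-0.006,0,0.0025,0],[-0.009,0,0.0038,0],[-0.0115,0,0.0049,0],[-0.0138,0,0.0059,0]]'
python3 -c "
from h import *
where(); pose()"
```

```text
clock: 27.87
tool_pos: [0.5685, 0.2414, 0.0197]
eef_rot: [-3.118, 0.4, -3.038]
wrist_force: [-3.7, 1.3, -1.8]
finger_gap: 0.321
grasp_force: 1.9
apron frame mm [-6.4  0.6 19.7]
domeF match 0.61 moved X,Y mm [12.9  0.4]
nose match 0.86 moved X,Y mm [61.  -2.6]
domeR match 0.91 moved X,Y mm [61.8 -4.7]
```

```bash
python3 -m creep '[[-0.002,0,0.0008,0],[-0.004,0,0.0017,0],[-0.006,0,0.0025,0],[-0.008,0,0.0034,0],[-0.0095,0,0.004,0]]'
python3 -c "
from h import *
where(); pose()"
python3 -m creep '[[-0.002,0,0.0008,0],[-0.004,0,0.0017,0],[-0.006,0,0.0025,0],[-0.008,0,0.0034,0],[-0.0095,0,0.004,0]]'
python3 -c "
from h import *
where(); pose()"
```

```text
clock: 28.33
tool_pos: [0.5768, 0.2421, 0.0197]
eef_rot: [-3.117, 0.4, -3.038]
wrist_force: [-2.9, 0.8, -2.4]
finger_gap: 0.322
grasp_force: 1.6
apron frame mm [ 1.9  0.5 19.7]
domeF match 0.62 moved X,Y mm [21.3  1.6]
nose match 0.69 moved X,Y mm [68.8 -1.1]
domeR match 0.90 moved X,Y mm [70.3 -3.7]
clock: 28.8
tool_pos: [0.5851, 0.2428, 0.0198]
eef_rot: [-3.117, 0.4, -3.038]
wrist_force: [-4.0, 0.0, -0.8]
finger_gap: 0.319
grasp_force: 1.7
apron frame mm [10.2  0.4 19.8]
domeF match 0.61 moved X,Y mm [29.6  2.3]
nose match 0.56 moved X,Y mm [ 32.2 -11.8]
domeR match 0.86 moved X,Y mm [79.  -2.6]
```

```bash
python3 -m creep '[[-0.002,0,0.0008,0],[-0.004,0,0.0017,0],[-0.006,0,0.0025,0],[-0.008,0,0.0034,0],[-0.0095,0,0.004,0]]'
python3 -c "
from h import *
where(); pose()"
python3 -m creep '[[-0.002,0,0.0008,0],[-0.004,0,0.0017,0],[-0.006,0,0.0025,0],[-0.008,0,0.0034,0],[-0.0095,0,0.004,0]]'
python3 -c "
from h import *
where(); pose()"
```

```text
clock: 29.27
tool_pos: [0.5933, 0.2437, 0.0198]
eef_rot: [-3.117, 0.4, -3.038]
wrist_force: [-3.4, 1.2, -1.8]
finger_gap: 0.322
grasp_force: 1.6
apron frame mm [18.5  0.4 19.8]
domeF match 0.62 moved X,Y mm [37.5  2.2]
nose match 0.57 moved X,Y mm [ 4.2 23.2]
domeR match 0.91 moved X,Y mm [87.5 -2.7]
clock: 29.73
tool_pos: [0.6017, 0.2444, 0.0199]
eef_rot: [-3.117, 0.4, -3.038]
wrist_force: [-2.4, 0.7, -1.1]
finger_gap: 0.321
grasp_force: 1.3
apron frame mm [26.9  0.3 19.9]
domeF match 0.59 moved X,Y mm [45.3  2.3]
nose match 0.56 moved X,Y mm [12.6 22.4]
domeR match 0.86 moved X,Y mm [95.4 -2.4]
```

```bash
python3 -m creep '[[-0.0014,0,0.0006,0],[-0.0028,0,0.0012,0],[-0.0042,0,0.0018,0],[-0.0056,0,0.0024,0],[-0.007,0,0.003,0]]'
python3 -c "
from h import *
where(); pose()"
python3 -m creep '[[-0.0008,0,0.0003,0],[-0.0016,0,0.0007,0],[-0.0024,0,0.001,0],[-0.0032,0,0.0013,0],[-0.0035,0,0.0015,0]]'
python3 -c "
from h import *
where(); pose()"
```

```text
clock: 30.2
tool_pos: [0.6074, 0.2453, 0.0198]
eef_rot: [-3.118, 0.4, -3.038]
wrist_force: [-2.9, 1.5, 0.3]
finger_gap: 0.317
grasp_force: 1.4
apron frame mm [32.6  0.6 19.8]
domeF match 0.55 moved X,Y mm [48.7  0.6]
nose match 0.59 moved X,Y mm [16.  22.1]
domeR match 0.82 moved X,Y mm [100.1  -4.1]
clock: 30.67
tool_pos: [0.6103, 0.2454, 0.0197]
eef_rot: [-3.118, 0.4, -3.038]
wrist_force: [-2.9, 1.1, 0.2]
finger_gap: 0.322
grasp_force: 1.5
apron frame mm [35.6  0.5 19.7]
domeF match 0.52 moved X,Y mm [51.6  0.1]
nose match 0.58 moved X,Y mm [21.  21.7]
domeR match 0.76 moved X,Y mm [103.   -4.6]
```

```bash
python3 -m creep '[[-0.0005,0,0.0002,0],[-0.001,0,0.0004,0],[-0.0014,0,0.0006,0]]'
python3 -m creep '[[-0.0005,0,0.0002,0],[-0.001,0,0.0004,0],[-0.0014,0,0.0006,0]]'
python3 -m creep '[[-0.0005,0,0.0002,0],[-0.001,0,0.0004,0],[-0.0014,0,0.0006,0]]'
python3 -c "
from h import *
where(); pose()"
```

```text
clock: 30.97
tool_pos: [0.6112, 0.2455, 0.0196]
eef_rot: [-3.118, 0.399, -3.038]
wrist_force: [-2.7, 0.7, 0.5]
finger_gap: 0.319
grasp_force: 2.0
clock: 31.22
tool_pos: [0.6121, 0.2457, 0.0195]
eef_rot: [-3.118, 0.399, -3.038]
wrist_force: [-5.7, 1.6, 1.9]
finger_gap: 0.319
grasp_force: 2.3
clock: 31.47
tool_pos: [0.6124, 0.2459, 0.0192]
eef_rot: [-3.118, 0.397, -3.037]
wrist_force: [-8.1, 0.3, 2.6]
finger_gap: 0.321
grasp_force: 3.3
apron frame mm [37.6  0.8 19.2]
domeF match 0.50 moved X,Y mm [51.7  0.2]
nose match 0.57 moved X,Y mm [22.7 21.5]
domeR match 0.73 moved X,Y mm [103.9  -4.3]
```

The push force rose to 8 N with the tool no longer advancing, so it's at the stop. I'll back away cleanly and check the roller and the cartridge.

```bash
python3 -m creep '[[0.004,0,-0.0017,0],[0.012,0,-0.005,0],[0.024,0,-0.01,0],[0.04,0,-0.017,0],[0.06,0,-0.025,0]]'
python3 -m creep '[[0.03,0,-0.02,0],[0.06,0,-0.05,0],[0.07,0,-0.09,0],[0.07,0,-0.13,0],[0.07,0,-0.17,0]]'
python3 - <<'E'
from h import *
where(); r=cv2.imread('pics/top7.png'); t=arm.read_camera('top')[:,:,::-1]; s=arm.read_camera('scene')[:,:,::-1]; r0=cv2.imread('pics/scene0.png')
cv2.imwrite('pics/top9.png',t);cv2.imwrite('pics/scene9.png',s)
d=cv2.absdiff(r,t).max(2)
print('top diff rows 125-165, cols 236-280 (>40)')
for y in range(128,172,2): print(y,''.join('#' if v>40 else '.' for v in d[y,210:282]))
# scene: cartridge low barrels/ nose
g=s[:,:,1].astype(int)
for y in(75,84,90,100,110,120,140): print(y,g[y,335:400].tolist())
pose()
E
```

```text
clock: 31.93
tool_pos: [0.565, 0.2399, 0.0208]
eef_rot: [-3.116, 0.405, -3.04]
wrist_force: [0.2, 0.1, -0.1]
finger_gap: 0.323
grasp_force: 0.0
clock: 32.35
tool_pos: [0.4594, 0.2322, 0.1217]
eef_rot: [-3.116, 0.401, -3.039]
wrist_force: [0.1, -1.0, -0.5]
finger_gap: 0.319
grasp_force: 0.0
apron frame mm [-115.9    2.4  121.7]
top diff rows 125-165, cols 236-280 (>40)
128 ..........................###############..##...........................
130 .....................##..##.###############.#...........................
132 .................#...##..#####################..........................
134 .................#.#.##..###################.#..........................
136 ............#....#..###..#####.#############.#..........................
138 ........#########.#.##########.#########................................
140 ......#############.##########.#########................................
142 ......###########..##########.########..................................
144 .......##########..#########.#########..................................
146 ........##########.#.######.####
[... 2397 characters left out ...]
, 87, 90, 92, 93, 91, 87, 87, 85, 89, 99, 105, 110, 113, 115, 116, 115, 115, 115, 113, 114, 111, 110, 106, 100, 97, 105, 112, 110, 106, 109, 113, 114, 116, 115, 116, 115, 116, 116, 111, 110, 108, 104, 91, 75, 68, 60, 47, 38, 41, 49, 55, 59, 59, 62, 61, 58, 59, 59]
140 [129, 123, 119, 113, 109, 104, 101, 104, 108, 109, 109, 104, 99, 95, 95, 98, 101, 108, 112, 114, 117, 115, 114, 116, 114, 114, 114, 110, 106, 101, 97, 100, 104, 103, 107, 109, 111, 115, 116, 118, 117, 116, 114, 114, 111, 109, 105, 99, 79, 53, 38, 36, 40, 43, 45, 53, 56, 57, 58, 57, 58, 58, 57, 58, 57]
domeF match 0.50 moved X,Y mm [51.4  0.1]
nose match 0.55 moved X,Y mm [ 56.4 -12.1]
domeR match 0.74 moved X,Y mm [103.9  -4.5]
```

Run:
```python
from h import *
c,n=np.cos(YAW),np.sin(YAW)
def onY(p,Y):
    o,d=ray('scene',p); nv=np.array([-n,c,0]); t=(nv@(np.array([.575,.2414,0])+nv*Y/1e3-o))/(nv@d); P=o+d*t; return fr(P),round(P[2]*1e3,1)
for p in((367.5,110),(366,120),(365,140)): print('now waist',onY(p,-12))
for p in((324,120),(324.7,145)): print('at placing (tool said X=-20.3)',onY(p,-12))
# press reference: where seat projects
for X in(80,85,90):
    P=np.array([.575+(X*c+12*n)/1e3,.2414+(X*n-12*c)/1e3,.12]);print(X,proj('scene',P))
# roller image check
a=cv2.imread('pics/top0.png')[134:152,248:262].astype(int);b=cv2.imread('pics/top9.png')[134:152,248:262].astype(int)
print('roller patch mean diff',np.abs(a-b).mean(), np.abs(a-b).max(2).tolist()[6:12])
# bed corners in the scene picture (crop sc: x4,+250,+70)
for q in((245,345),(632,458)): print('bed corner',fr(onz('scene',(250+q[0]/4,70+q[1]/4),.01)))
```

```text
now waist (array([ 81.4, -12. ]), np.float64(202.6))
now waist (array([ 78.9, -12. ]), np.float64(173.4))
now waist (array([ 78.8, -12. ]), np.float64(112.2))
at placing (tool said X=-20.3) (array([-29.3, -12. ]), np.float64(176.6))
at placing (tool said X=-20.3) (array([-28.1, -12. ]), np.float64(99.9))
80 [[365.57217091 137.51202079]]
85 [[367.46093234 137.46288254]]
90 [[369.34918786 137.41388253]]
roller patch mean diff 25.017195767195766 [[39, 47, 7, 7, 4, 5, 6, 7, 7, 6, 6, 7, 5, 8], [10, 16, 11, 7, 5, 5, 4, 7, 7, 7, 8, 6, 8, 7], [7, 16, 8, 7, 6, 5, 6, 6, 7, 8, 7, 7, 7, 7], [11, 8, 6, 6, 6, 7, 7, 12, 6, 5, 4, 7, 7, 5], [14, 10, 29, 10, 13, 4, 4, 14, 4, 4, 6, 4, 4, 5], [39, 15, 30, 27, 20, 7, 2, 3, 4, 33, 7, 6, 6, 5]]
bed corner [-64.9  66.7]
bed corner [192.3 -77.9]
```

The roller patch in the top view matches the start, so it's at rest between the barrels. Vision puts the cartridge 82–87 mm in, against a nominal 85. To make sure the stop was the back stop and not the fingers on the flares, I'll push once more with the fingers narrower. It should stop near tool X≈33.5.

```bash
python3 -m creep '[[-0.02,0,0.04,0],[-0.035,0,0.08,0],[-0.03,-0.001,0.115,0],[-0.035,-0.0025,0.13,0],[-0.035,-0.0025,0.13,0]]' -0.66 20
python3 -c "
from h import *
where(); tp(20,0.5,20); fwd()"
```

```text
clock: 32.92
tool_pos: [0.5272, 0.233, 0.0318]
eef_rot: [-3.114, 0.398, -3.041]
wrist_force: [0.7, -0.8, -0.4]
finger_gap: 0.164
grasp_force: 0.0
apron frame mm [-48.4  -3.6  31.8]
to 20 0.5 20 shift [-0.0731  0.0063  0.0466] rows 1.7
10mm fwd [-0.0115  0.0001  0.0048] 10mm up [-0.0048 -0.0003 -0.0115]
```

```bash
python3 -m creep '[[-0.01,0.004,0.015,0],[-0.03,0.006,0.025,0],[-0.05,0.0063,0.036,0],[-0.065,0.0063,0.043,0],[-0.0731,0.0063,0.0466,0]]'
python3 -m creep '[[-0.002,0,0.0008,0],[-0.004,0,0.0017,0],[-0.006,0,0.0025,0],[-0.008,0,0.0034,0],[-0.0105,0,0.0044,0]]'
python3 -c "
from h import *
where(); print(arm.state()['wrist_force'])"
python3 -m creep '[[-0.001,0,0.0004,0],[-0.002,0,0.0008,0],[-0.003,0,0.0013,0]]'
python3 -c "
from h import *
where()"
```

```text
clock: 33.33
tool_pos: [0.5957, 0.2461, 0.0243]
eef_rot: [-3.116, 0.403, -3.039]
wrist_force: [0.7, -0.2, -0.5]
finger_gap: 0.165
grasp_force: 0.0
clock: 33.75
tool_pos: [0.6017, 0.2473, 0.0237]
eef_rot: [-3.116, 0.399, -3.037]
wrist_force: [-0.5, 0.0, -0.5]
finger_gap: 0.173
grasp_force: 0.0
apron frame mm [27.1  3.2 23.7]
[-0.51128905  0.01998166 -0.54611352]
clock: 34.0
tool_pos: [0.6046, 0.2476, 0.0237]
eef_rot: [-3.116, 0.399, -3.038]
wrist_force: [0.2, 0.8, -0.1]
finger_gap: 0.17
grasp_force: 0.0
apron frame mm [30.1  3.2 23.7]
```

```bash
python3 -m creep '[[0,-0.0017,0.002,0],[0,-0.0034,0.0035,0],[-0.001,-0.0034,0.004,0],[-0.002,-0.0034,0.0043,0]]'
python3 -c "
from h import *
where()"
python3 -m creep '[[-0.0006,0,0.0003,0],[-0.0012,0,0.0005,0],[-0.0018,0,0.0008,0]]'
python3 -m creep '[[-0.0006,0,0.0003,0],[-0.0012,0,0.0005,0],[-0.0018,0,0.0008,0]]'
python3 -c "
from h import *
where()"
```

```text
clock: 34.33
tool_pos: [0.6069, 0.2446, 0.0206]
eef_rot: [-3.116, 0.398, -3.038]
wrist_force: [-3.6, -1.4, 0.7]
finger_gap: 0.167
grasp_force: 1.4
apron frame mm [32.1 -0.  20.6]
clock: 34.58
tool_pos: [0.6074, 0.2448, 0.0204]
eef_rot: [-3.116, 0.397, -3.037]
wrist_force: [-6.7, -1.9, 3.2]
finger_gap: 0.17
grasp_force: 3.2
clock: 34.83
tool_pos: [0.6078, 0.2451, 0.0201]
eef_rot: [-3.117, 0.395, -3.037]
wrist_force: [-11.1, -3.1, 6.8]
finger_gap: 0.168
grasp_force: 5.0
apron frame mm [33.   0.4 20.1]
```

It stopped rigidly at X=33.0, as predicted, so it's home against the back stop. I'll retreat, check and hand in.

```bash
python3 -m creep '[[0.004,0,-0.0017,0],[0.012,0,-0.005,0],[0.024,0,-0.01,0],[0.04,0,-0.017,0],[0.06,0,-0.025,0]]'
python3 -m creep '[[0.02,0,-0.01,0],[0.04,0,-0.02,0],[0.05,0,-0.03,0],[0.05,0,-0.03,0],[0.05,0,-0.03,0]]'
python3 - <<'E'
from h import *
where(); t=arm.read_camera('top')[:,:,::-1]; s=arm.read_camera('scene')[:,:,::-1]
print('scene change vs before re-push', np.abs(s[70:165,340:395].astype(int)-cv2.imread('pics/scene9.png')[70:165,340:395]).mean())
print('roller diff',np.abs(t[139:146,250:262].astype(int)-cv2.imread('pics/top0.png')[139:146,250:262]).mean(), arm.state()['wrist_force'])
j=(slice(245,300),slice(260,310));print('jar diff',np.abs(s[j].astype(int)-cv2.imread('pics/scene0.png')[j]).mean())
print(arm.close_job())
E
```

```text
clock: 35.25
tool_pos: [0.5607, 0.2409, 0.0218]
eef_rot: [-3.117, 0.403, -3.039]
wrist_force: [0.3, 0.5, 0.6]
finger_gap: 0.169
grasp_force: 0.0
clock: 35.67
tool_pos: [0.5143, 0.2367, 0.0281]
eef_rot: [-3.117, 0.401, -3.038]
wrist_force: [0.5, -0.8, 0.2]
finger_gap: 0.172
grasp_force: 0.0
apron frame mm [-60.9   1.4  28.1]
scene change vs before re-push 1.1406060606060606
roller diff 9.44047619047619 [-0.4336969  -0.39719891 -0.42423817]
jar diff 1.6723636363636363
the job is handed in; nothing more can be done
None
```

I handed the job in at about 36 s: two gentle pushes (8 N and 11 N) both stopped where the back stop should be, the roller looks back at rest, the cartridge stands upright and the jar hasn't moved; on the way it tipped to about 0.15 rad once and recovered, and no pass/fail result came back.

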